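# Add a tray to the modeller's tier stand

### The job

Take the long tray with the four corner holes out of the drying rack, lay it flat on the cutting mat the right way up (open side up) without letting it fall over, and let go of it. Then pick it up again level and lower it gently onto the tier stand, so that all four posts come up through its corner holes together and it rests flat on the four sleeves. Leave the short tray, the truck deck and the paint jar as they are.

Things in the scene. Friction and masses are not known exactly. Their poses are not given: they have to be found in the camera images.
- tray_center (a point): Centre, half-way up, of the long tray to stack: grey printed plastic, open on top, 140 mm long (its x), 60 wide (its y), 18 high (its z, towards the open side); walls 3 mm, floor 4 mm (underside 9 mm below this point). About 0.12 kg, balanced at its middle. Four round through holes of 11 mm in the floor at x = +-56, y = +-18 mm; same if turned end for end.
- tray_top_end (a point): Middle of the tray's end that is up at the start (70 mm along its x from the centre, same axes). The tray then stands on its other end in either slot of the rack, floor side facing its -z; its upper 80 mm are clear of the rack. Pinched across the 60 mm width near this end, it swings about the line between the fingertips when its lower edge bears on the mat.
- stand_seat (a point): Tier stand, fixed: centre of the plane of its four sleeve tops, 69 mm above the work surface, where the tray's floor will rest (tray centre 9 mm above this point). x along the stand, y across, z up. Aluminium sleeves, 19 mm diameter, at x = +-56, y = +-18 mm; from each a 6 mm steel post with tapered tip rises 34 mm above the sleeve top.
- stand: The whole tier stand, origin at the centre of its underside on the mat, 66 mm below the sleeve tops, same axes: a plywood board 164 (x) x 84 mm (y), 12 mm high, and on it a bottom tray of the same 140 x 60 mm outline, 18 mm high, between the sleeves' feet.
- rack: Drying rack, fixed: wooden foot 100 mm (x) x 92 (y) x 14 high, origin at the centre of its underside on the mat. Four steel wire hoops, 72 mm high and 77 wide, stand across it along y at x = -35, -9, 9, 35 mm; each pair makes a slot 21 mm wide (centred at x = -22 and 22 mm) where a tray stands on end on the foot, its width along y.
- cutting_mat: Green cutting mat with a printed grid, 594 mm (x) x 841 mm (y), fixed flat on the work surface, origin at the centre of its underside; its top is 3 mm above the work surface. Between rack and stand, on the robot side of the truck deck, a space of 250 mm square is free.
- short_tray_center (a point): Centre of a short tray, 95 x 60 x 18 mm, no holes, one cross wall, standing on end in the other slot of the rack. Not to be disturbed.
- deck: Printed model truck deck, grey, 55 mm (x) x 120 mm (y), 15 mm high, with a headboard 47 mm high at its -y end; origin at the centre of its underside. Lies loose on the mat. Not to be disturbed.
- jar: Small white paint jar with black cap, 38 mm diameter, 52 mm high, origin at the centre of its underside. Stands loose on the mat. Not to be disturbed.
Not all that is in view belongs to the job. Leave any red or turquoise look-alike of the part that bears tray_center alone.

How it is judged:
By the outcome, as a careful person would: the job done as asked, in the order asked, and still so for the second after the job is handed in, with the robot touching nothing.
It also fails if it takes over 64 s, if anything falls off the work surface, if the arm or the gripper's body presses on something with over 40 N, if the wrist force passes 120 N, or if a joint passes its speed limit or range.

### The arm

A 6-joint arm with a two-finger parallel gripper is mounted at the origin on the work surface. World frame = base frame: x ahead of the robot, y to its left, z up, the work surface at z = 0. Lengths are in m, angles in degrees, forces in N, time in s.
With the tool pointing down it reaches from about 0.4 to 0.825 m from the base axis. Payload 7 kg.
Tool frame: the origin (TCP) lies between the finger pads; the fingertips stand 19 mm ahead of it and the grasp point (between the pads) is the TCP; x points along the fingers, y is the direction in which the jaws open and shut, and the axes are right-handed (so a half turn about x gives the same grasp; the last joint's range is limited). The gripper opens to 88 mm and grips with 3 to 60 N. Pads are 19 mm wide; open, the fingers measure 130 mm over their backs; the gripper's body (78 mm by 193 mm) begins 47 mm behind the grasp point.
Start: joints at [85.205, 20.546, 0.682, 0, -70.136, -16.507], TCP at [0.245, 0.629, 0.223] pointing down, gripper open.
Joint ranges: [-176.03, 176.03], [-82.01, 121.73], [-58.28, 71.71], [-173.87, 95.51], [-174.79, -0.11], [-173.66, 173.66]. Speed limits (degrees/s): [136.94, 136.94, 172.46, 180, 180, 180].

### API

Orientations are given as [roll, pitch, yaw] about the fixed x, y, z axes, in that order (R = Rz(yaw) Ry(pitch) Rx(roll)).
In Python, from plant import * gives the robot as it stands.
- The arm moves only by the tool step_arm, never from a script. Its argument "steps" is a list of rows, each a list of 2 entries, a list of its own where there are three numbers: the shift along the tool's x, y, z in units of 0.02 m (1.0 is 0.02 m), then the turn about the tool's x in units of 6 degrees (1.0 is 6 degrees). A call has 1 to 20 rows; each row shifts and turns the commanded pose from where the row before left it, along the tool's axes as they then stand; what a row does not reach is not made up. A row lasts 1/12 s, in which the tool goes at most 41.7 mm and 7.16 degrees, less where a joint would pass 70% of its speed; a pose out of reach is approached as far as the arm can. A call with a number of a shift or a turn outside -1 to 1 is refused whole. A call with a gripper value outside its range is refused whole. "fingers" is the closure, from 0 (fully open) to 1 (shut), set as the call begins (left out, the last holds). The fingers move at their own pace and stop on an object; "grip_force" is the grip in N (left out, the last holds). Time passes only in rows, so rows that do not move let the fingers close. It gives the time, the measured TCP pose, the force and the opening at its end, in the units of the state.
- get_state(): the state, without advancing time (a new reading comes with each control period).
- capture(name): name is "side" or "top" or "wrist"; returns the picture (384x512x3 uint8, blue, green, red); there is no depth.
- camera_model(name): a dict with "intrinsics" (3x3 intrinsics, pixels), "rvec" (rotation vector, rad) and "tvec" (3), from world to camera coordinates, as OpenCV has them. Camera axes: x right, y down, z forward; pixel columns grow to the right and rows downward; lengths in m; the calibration is good to about 2 mm. A picture is of the moment at which its call begins: read the wrist's pose just before it. camera_model takes no time and is no camera call; for the wrist camera it gives the pose at the moment of the call.
- close_job(): hands the job in, once; it reports no verdict.
The state is a dict: "time_s": time; "joints": joint angles; "qd": joint speeds; "joint_torque": joint torques, N m; "tcp_pos": TCP position; "eef_rot": TCP orientation; "contact_force": force on the tool from outside, world axes, zero at the start; "moment": the same for the moment, N m; "gripper_width": finger opening in m.
Only numpy, scipy, OpenCV 4.12 (cv2) and the standard library are available. Lean on these libraries where they do the work, as an engineer would, in place of code of your own. Each camera call takes 0.05 s, during which the arm holds its last target.

## Working session

There is one attempt and no reset: what is moved stays moved. The work goes in short steps, Python scripts to look and compute and a tool call to move; the robot and the scene stay as the last step left them, time stands still between calls to the robot, and variables do not carry over. Pictures are saved under pics/ and viewed, and the job is handed in when it is done.

Besides the shell and the picture viewer there is one more tool, called by a JSON object that holds its "api" and its "payload". step_arm: Moves the arm, as the interface text tells. Its arguments: {"type":"object","properties":{"steps":{"type":"array","items":{"type":"array"}},"fingers":{"type":"number"},"grip_force":{"type":"number"}},"required":["steps"]}

```bash
mkdir -p pics; ls
python3 - <<'E'
from plant import *
import cv2
s=get_state()
print(s)
for n in ("side","top","wrist"):
    m=camera_model(n); print(n,m)
    cv2.imwrite(f"pics/{n}0.png",capture(n))
E
```

```text
pics
{'time_s': 0.0, 'joints': array([ 8.52045604e+01,  2.05921855e+01,  6.32961050e-01, -2.07444171e-02,
       -7.01349032e+01, -1.65052543e+01]), 'qd': array([ 0.00417452,  0.09868271,  0.02057102,  0.09328152,  0.0219673 ,
       -0.09090055]), 'joint_torque': array([-2.05123561e-04, -5.82707798e+01,  2.93053526e+01,  6.99675679e+00,
        6.88621847e-03, -1.91535955e-04]), 'tcp_pos': array([0.24506182, 0.62840761, 0.22200608]), 'eef_rot': array([  94.80217473,   89.90387283, -106.50558426]), 'contact_force': array([ 0.33487077,  0.14137266, -0.68885394]), 'moment': array([ 0.0212538 , -0.00148334, -0.00559253]), 'gripper_width': 0.08772725400903125}
side {'intrinsics': array([[352.89681907,   0.        , 255.56020831],
       [  0.        , 352.89681907, 191.38939312],
       [  0.        ,   0.        ,   1.        ]]), 'rvec': array([ 2.01502322, -0.64958034,  0.36831534]), 'tvec': array([-0.48757708,  0.2031893 ,  0.84817044])}
top {'intrinsics': array([[421.89075347,   0.        , 252.86763234],
       [  0.        , 421.89075347, 188.11801506],
       [  0.        ,   0.        ,   1.        ]]), 'rvec': array([ 2.14612654, -2.1899384 ,  0.13376757]), 'tvec': array([-0.10878343,  0.53739094,  1.46190622])}
wrist {'intrinsics': array([[328.73223142,   0.        , 253.75593393],
       [  0.        , 328.73223142, 190.74583904],
       [  0.        ,   0.        ,   1.        ]]), 'rvec': array([-1.68215078,  2.46345701,  0.31001648]), 'tvec': array([ 0.67533532, -0.03201858,  0.38935202])}
```

View pics/side0.png

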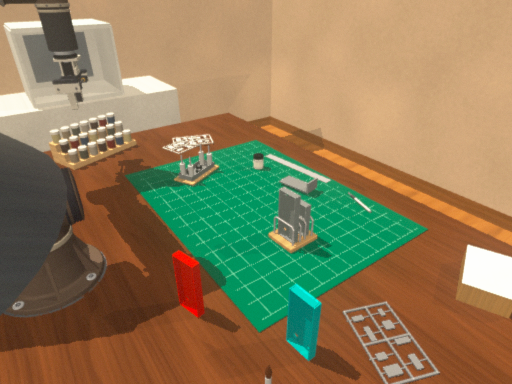

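View pics/top0.png

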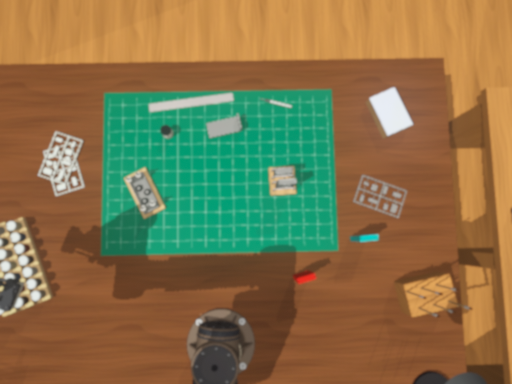

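View pics/wrist0.png

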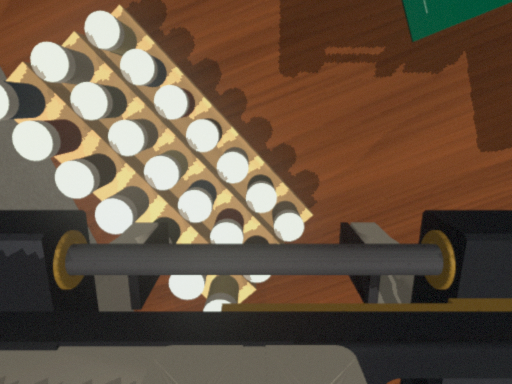

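Run:
```python
import cv2
t=cv2.imread('pics/top0.png'); s=cv2.imread('pics/side0.png')
a=cv2.resize(t[155:205,255:310],None,fx=10,fy=10,interpolation=cv2.INTER_CUBIC)
cv2.imwrite('pics/top0_rack.png',a)
cv2.imwrite('pics/top0_stand.png',cv2.resize(t[155:230,110:180],None,fx=8,fy=8,interpolation=cv2.INTER_CUBIC))
cv2.imwrite('pics/side0_rack.png',cv2.resize(s[180:255,260:325],None,fx=8,fy=8,interpolation=cv2.INTER_CUBIC))
cv2.imwrite('pics/side0_stand.png',cv2.resize(s[125:195,155:235],None,fx=8,fy=8,interpolation=cv2.INTER_CUBIC))
```

```text
(no output)
```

View pics/top0_rack.png

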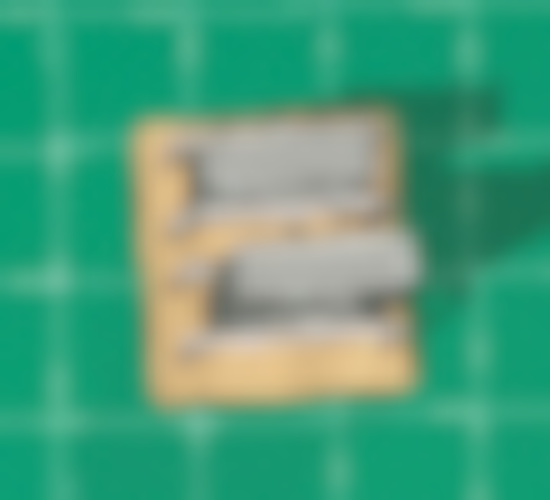

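View pics/side0_rack.png

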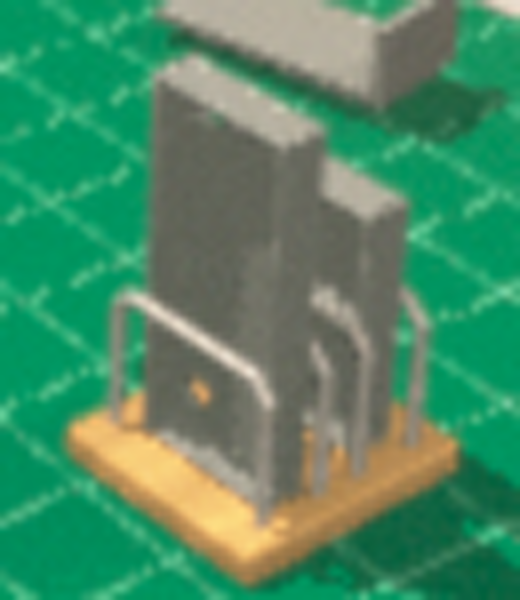

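View pics/top0_stand.png

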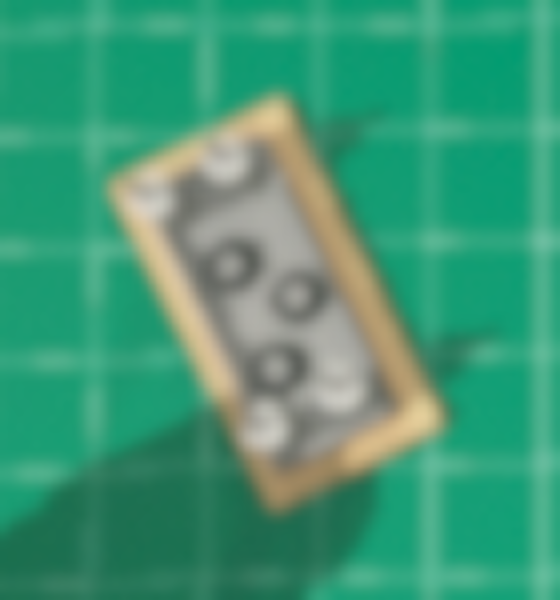

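View pics/side0_stand.png

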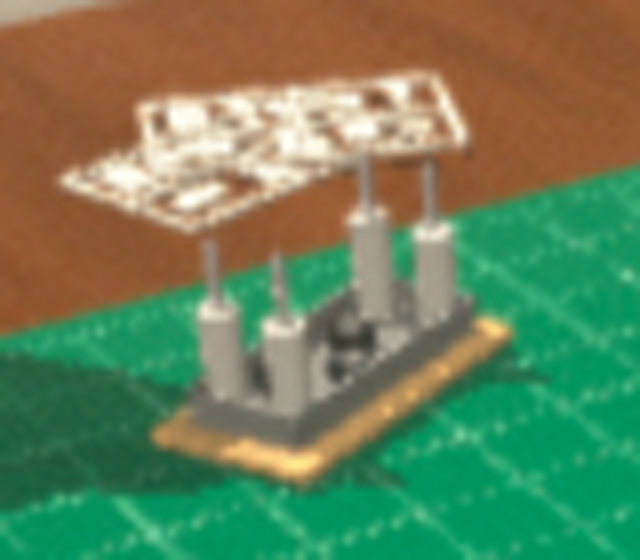

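```bash
cat > h.py <<'E'
import numpy as np, cv2
def cam(m):
    R=cv2.Rodrigues(m['rvec'])[0]; return m['intrinsics'],R,np.array(m['tvec']).reshape(3)
def ray(m,uv):
    K,R,t=cam(m); uv=np.atleast_2d(np.float64(uv))
    d=(np.linalg.inv(K)@np.c_[uv,np.ones(len(uv))].T).T@R
    return -R.T@t, d
def toplane(m,uv,z):
    c,d=ray(m,uv); s=(z-c[2])/d[:,2]; return c+s[:,None]*d
def proj(m,P):
    return cv2.projectPoints(np.float64(P).reshape(-1,3),m['rvec'],m['tvec'],m['intrinsics'],None)[0].reshape(-1,2)
E
python3 - <<'E'
from plant import *; from h import *
m=camera_model('top'); t=cv2.imread('pics/top0.png'); hsv=cv2.cvtColor(t,cv2.COLOR_BGR2HSV)
print('campos',ray(m,[[0,0]])[0],ray(camera_model('side'),[[0,0]])[0])
for nm,(y0,y1,x0,x1) in dict(rack=(155,205,258,308),stand=(155,230,115,175)).items():
    crop=hsv[y0:y1,x0:x1]
    green=cv2.inRange(crop,(60,80,20),(95,255,255))
    k=cv2.bitwise_not(green)
    # wood or anything not green; remove thin grid lines
    wood=cv2.inRange(crop,(8,70,110),(28,255,255))
    c=np.vstack([q for q in cv2.findContours(wood,0,1)[0] if cv2.contourArea(q)>8])
    r=cv2.minAreaRect(c+np.array([x0,y0])); 
    b=cv2.boxPoints(r); z=0.017 if nm=='rack' else 0.015
    W=toplane(m,b,z); print(nm,r); print(W.round(4)); print('sizes',np.linalg.norm(W-np.roll(W,1,0),axis=1).round(4),'ctr',W.mean(0).round(4))
    e=W-np.roll(W,1,0); print(np.degrees(np.arctan2(e[:,1],e[:,0])).round(2))
# tray top end: corners in the crop
b=np.array([(234,265),(412,235),(420,285),(245,322)])/10+[255-.45,155-.45]
print(toplane(m,b,.157).round(4))
b=np.array([(195,135),(375,125),(380,190),(205,200)])/10+[255-.45,155-.45]
print(toplane(m,b,.112).round(4))
E
```

```text
campos [ 0.36709685 -0.10246182  1.51411167] [ 0.03090886 -0.79948907  0.59855848]
rack ((282.0, 181.0), (26.0, 26.0), 90.0)
[[ 0.6082 -0.1792  0.017 ]
 [ 0.6064 -0.2727  0.017 ]
 [ 0.5126 -0.2697  0.017 ]
 [ 0.5144 -0.1769  0.017 ]]
sizes [0.0938 0.0935 0.0939 0.0928] ctr [ 0.5604 -0.2246  0.017 ]
[ -1.43 -91.1  178.17  88.86]
stand ((144.20001220703125, 192.90000915527344), (45.615779876708984, 23.702320098876953), 63.43495178222656)
[[0.5831 0.3423 0.015 ]
 [0.62   0.267  0.015 ]
 [0.472  0.1936 0.015 ]
 [0.4359 0.2684 0.015 ]]
sizes [0.1647 0.0839 0.1653 0.083 ] ctr [0.5278 0.2678 0.015 ]
[  26.69  -63.88 -153.62  115.74]
[[ 0.5423 -0.2     0.157 ]
 [ 0.551  -0.2582  0.157 ]
 [ 0.5346 -0.2602  0.157 ]
 [ 0.5236 -0.2031  0.157 ]]
[[ 0.5924 -0.1913  0.112 ]
 [ 0.5947 -0.2521  0.112 ]
 [ 0.5725 -0.2531  0.112 ]
 [ 0.5703 -0.1941  0.112 ]]
```

Run:
```python
from plant import *; from h import *
from scipy.spatial.transform import Rotation as Ro
s=get_state(); R=Ro.from_euler('xyz',s['eef_rot'],degrees=True).as_matrix(); print(R.round(3))
m=camera_model('wrist'); c,_=ray(m,[[0,0]]); print('cam in tool',R.T@(c-s['tcp_pos']))
print((R.T@cam(m)[1].T).round(3))
t=camera_model('top')
print('deck',toplane(t,[[207,124],[238,116],[243,130],[210,138]],.02).round(3),'jar',toplane(t,[[167,130]],.03))
ty=R[:,1]; print('tool y yaw',np.degrees(np.arctan2(ty[1],ty[0])))
d=np.array([.50,-.228,.30])-s['tcp_pos']; print(R.T@d/.02)
```

```text
[[-0.    -0.363 -0.932]
 [-0.001 -0.932  0.363]
 [-1.     0.001 -0.   ]]
cam in tool [-0.16208982 -0.00099962 -0.06619572]
[[ 0.    -0.249  0.969]
 [ 1.    -0.    -0.   ]
 [ 0.     0.969  0.249]]
deck [[ 0.773  0.042  0.02 ]
 [ 0.801 -0.071  0.02 ]
 [ 0.749 -0.088  0.02 ]
 [ 0.721  0.031  0.02 ]] jar [[0.75117835 0.18422073 0.03      ]]
tool y yaw -111.30785247185923
[ -3.8389902   35.27289827 -27.43585093]
```

{"api": "step_arm", "payload": {"steps": [[[-0.2, 0.98, -0.76], 0], [[-0.2, 0.98, -0.76], 0], [[-0.2, 0.98, -0.76], 0], [[-0.2, 0.98, -0.76], 0], [[-0.2, 0.98, -0.76], 0], [[-0.2, 0.98, -0.76], 0], [[-0.2, 0.98, -0.76], 0], [[-0.2, 0.98, -0.76], 0], [[-0.2, 0.98, -0.76], 0], [[-0.2, 0.98, -0.76], 0], [[-0.2, 0.98, -0.76], 0], [[-0.2, 0.98, -0.76], 0], [[-0.2, 0.98, -0.76], 0], [[-0.2, 0.98, -0.76], 0], [[-0.2, 0.98, -0.76], 0], [[-0.2, 0.98, -0.76], 0], [[-0.2, 0.98, -0.76], 0], [[-0.2, 0.98, -0.76], 0], [[-0.2, 0.98, -0.76], 0], [[0, 0.98, -0.76], 0]], "fingers": 0}}

```text
time_s: 1.82
tcp_pos: [0.3863, 0.1521, 0.2997]
eef_rot: [-116.8, 89.9, 41.9]
contact_force: [0.1, -0.3, 0.3]
gripper_width: 0.0875
```

{"api": "step_arm", "payload": {"steps": [[[0, 0.98, -0.75], 0], [[0, 0.98, -0.75], 0], [[0, 0.98, -0.75], 0], [[0, 0.98, -0.75], 0], [[0, 0.98, -0.75], 0], [[0, 0.98, -0.75], 0], [[0, 0.98, -0.75], 0], [[0, 0.98, -0.75], 0], [[0, 0.98, -0.75], 0], [[0, 0.98, -0.75], 0], [[0, 0.98, -0.75], 0], [[0, 0.98, -0.75], 0], [[0, 0.98, -0.75], 0], [[0, 0.98, -0.75], 0], [[0, 0.98, -0.75], 0], [[0, 0.98, -0.75], 0], [[0, 0, 0], -1], [[0, 0, 0], -1], [[0, 0, 0], -1], [[0, 0, 0], -1]]}}

```text
time_s: 3.48
tcp_pos: [0.4955, -0.2264, 0.2985]
eef_rot: [-19.3, 89.9, 163.7]
contact_force: [-0.5, -0.4, -0.2]
gripper_width: 0.0878
```

Run:
```python
from plant import *; from h import *
s=get_state(); print(s['time_s'],s['tcp_pos'],s['eef_rot'],s['joints'].round(1))
m=camera_model('wrist'); import pickle; pickle.dump((m,s),open('w1.pkl','wb'))
cv2.imwrite('pics/wrist1.png',capture('wrist'))
```

```text
3.4833 [ 0.49547597 -0.22641329  0.29850306] [-19.27228025  89.94899225 163.68116075] [ -4.    5.9  -8.7  -0.  -75.4  96.9]
```

View pics/wrist1.png

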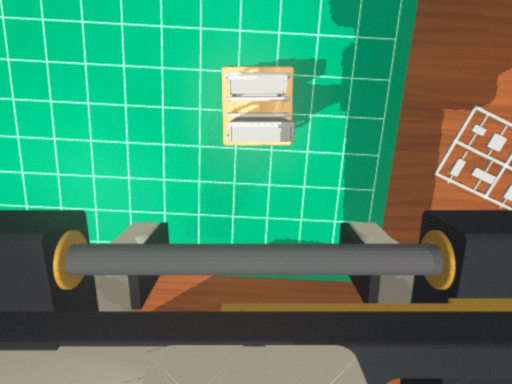

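Run:
```python
import cv2
t=cv2.imread('pics/wrist1.png')
cv2.imwrite('pics/wrist1z.png',cv2.resize(t[55:160,205:310],None,fx=7,fy=7,interpolation=cv2.INTER_CUBIC)[:600])
```

```text
(no output)
```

View pics/wrist1z.png

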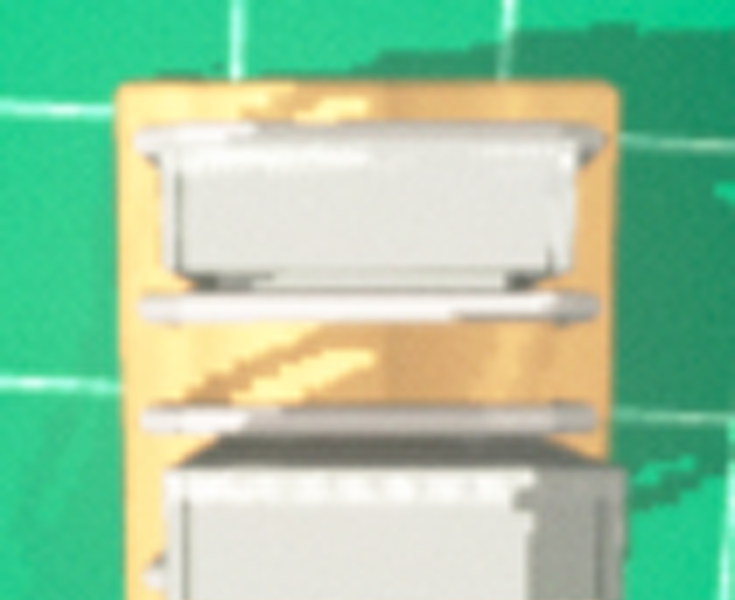

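Run:
```python
import cv2
t=cv2.imread('pics/wrist1.png')
cv2.imwrite('pics/wrist1y.png',cv2.resize(t[108:158,218:303],None,fx=9,fy=9,interpolation=cv2.INTER_CUBIC))
```

```text
(no output)
```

View pics/wrist1y.png

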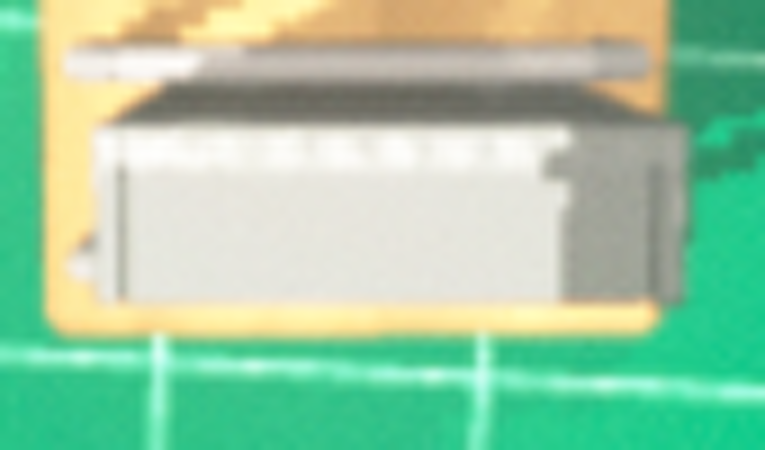

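Run:
```python
from h import *; import pickle
from scipy.spatial.transform import Rotation as Ro
m,s=pickle.load(open('w1.pkl','rb'))
b=(np.array([(97,122),(690,125),(683,303),(100,300)])+.5)/9-.5+[218,108]
W=toplane(m,b,.157); print(W.round(4)); print(np.linalg.norm(W-np.roll(W,1,0),axis=1).round(4),W.mean(0))
e=W[1]-W[0]; f=W[2]-W[3]; print([np.degrees(np.arctan2(q[1],q[0])) for q in (e,f)])
b=(np.array([(118,85),(618,85)])+.5)/7-.5+[205,55]
print('rack far edge',toplane(m,b,.017).round(4))
R=Ro.from_euler('xyz',s['eef_rot'],degrees=True).as_matrix(); print(R.round(4)); print(np.degrees(np.arctan2(R[1,1],R[0,1])))
d=W.mean(0)-s['tcp_pos'];d[2]=0; print(R.T@d/.02)
```

```text
[[ 0.5478 -0.1995  0.157 ]
 [ 0.5505 -0.259   0.157 ]
 [ 0.5328 -0.2598  0.157 ]
 [ 0.53   -0.2004  0.157 ]]
[0.0178 0.0596 0.0178 0.0595] [ 0.54026449 -0.22966727  0.157     ]
[np.float64(-87.35560582961274), np.float64(-87.36220471546912)]
rack far edge [[ 0.6083 -0.1782  0.017 ]
 [ 0.613  -0.2688  0.017 ]]
[[-9.000e-04  5.150e-02 -9.987e-01]
 [ 3.000e-04 -9.987e-01 -5.150e-02]
 [-1.000e+00 -3.000e-04  8.000e-04]]
-87.04656607407405
[-1.95403559e-03  2.77867798e-01 -2.22806758e+00]
```

{"api": "step_arm", "payload": {"steps": [[[0, 0.14, -0.8], 0], [[0, 0.14, -0.8], 0], [[0, 0, -0.63], 0], [[0.5, 0, 0], 0], [[1, 0, 0], 0], [[1, 0, 0], 0], [[1, 0, 0], 0], [[1, 0, 0], 0], [[1, 0, 0], 0], [[0.7, 0, 0], 0], [[0.3, 0, 0], 0], [[0.2, 0, 0], 0], [[0, 0, 0], 0], [[0, 0, 0], 0]]}}

```text
time_s: 4.7
tcp_pos: [0.5408, -0.2298, 0.1656]
eef_rot: [155.4, 90.0, -21.9]
contact_force: [0.1, 0.5, 0.9]
gripper_width: 0.0876
```

Run:
```python
from plant import *; from h import *
s=get_state(); print(s['time_s'],s['tcp_pos'],s['eef_rot'])
cv2.imwrite('pics/w2.png',capture('wrist'))
cv2.imwrite('pics/s2.png',cv2.resize(capture('side')[150:280,230:360],None,fx=4.6,fy=4.6))
```

```text
4.7 [ 0.5408229  -0.22975898  0.16559116] [155.41440675  89.95463991 -21.89831418]
```

View pics/s2.png

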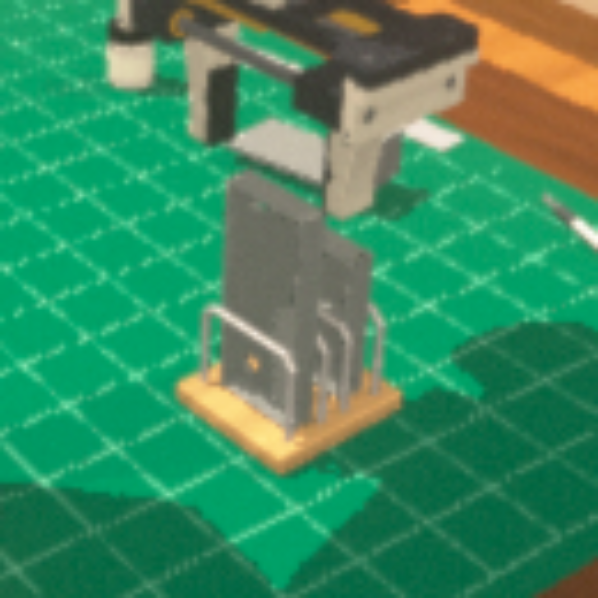

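View pics/w2.png

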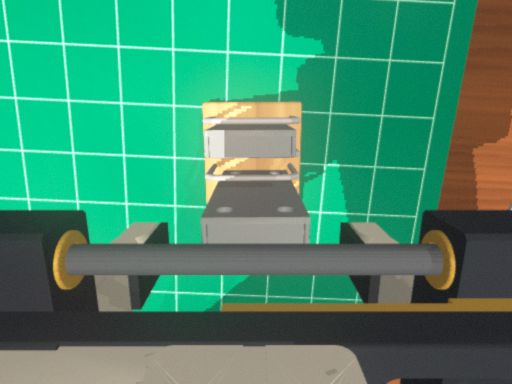

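{"api": "step_arm", "payload": {"steps": [[[0.12, 0, 0], 0], [[0, 0, 0], 0], [[0, 0, 0], 0], [[0, 0, 0], 0], [[0, 0, 0], 0], [[0, 0, 0], 0], [[0, 0, 0], 0], [[0, 0, 0], 0]], "fingers": 1, "grip_force": 12}}

```text
time_s: 5.47
tcp_pos: [0.5405, -0.2297, 0.1626]
eef_rot: [-23.3, 90.0, 159.4]
contact_force: [-0.5, 0.3, 0.3]
gripper_width: 0.04
```

Run:
```python
from plant import *; from h import *
s=get_state(); print(s['time_s'],s['tcp_pos'],s['gripper_width'])
cv2.imwrite('pics/w3.png',capture('wrist'))
cv2.imwrite('pics/s3.png',cv2.resize(capture('side')[150:280,230:360],None,fx=4.6,fy=4.6,interpolation=cv2.INTER_CUBIC))
```

```text
5.4667 [ 0.54053796 -0.2296627   0.16256005] 0.04003978258701689
```

View pics/s3.png

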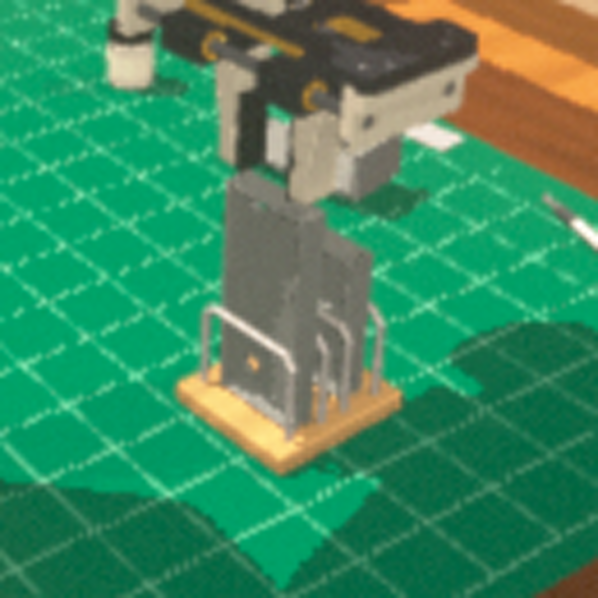

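View pics/w3.png

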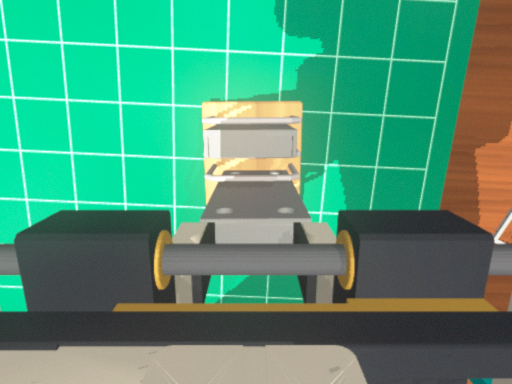

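Run:
```python
from plant import *; from h import *
m=camera_model('side'); s=get_state()
p=s['tcp_pos']
def pc(P): return ((proj(m,P)-[230,150])*4.6).round(0)
for y in (-.2297-.02,-.2297+.02):
  print('tip',[pc([[p[0]+dx,y,p[2]-.019]])[0] for dx in(-.01,.01)])
print('traytop',pc([[ 0.5478,-0.1995,0.157],[0.5505,-0.259,0.157],[0.5328,-0.2598,0.157],[0.53,-0.2004,0.157]]))
print('bottom',pc([[ 0.5478,-0.1995,0.017],[0.5505,-0.259,0.017],[0.5328,-0.2598,0.017],[0.53,-0.2004,0.017]]))
print('rack edge',pc([[0.5144,-.1769,.017],[0.515,-.273,.017],[.613,-.2688,.017]]))
```

```text
tip [array([283., 235.]), array([312., 223.])]
tip [array([236., 204.]), array([264., 193.])]
traytop [[249. 166.]
 [325. 209.]
 [300. 220.]
 [225. 176.]]
bottom [[241. 370.]
 [310. 418.]
 [288. 431.]
 [219. 381.]]
rack edge [[174. 371.]
 [279. 454.]
 [401. 388.]]
```

Run:
```python
from plant import *; from h import *
from scipy.spatial.transform import Rotation as Ro
s=get_state(); R=Ro.from_euler('xyz',s['eef_rot'],degrees=True).as_matrix(); p=s['tcp_pos']
w=camera_model('wrist'); 
for x in (0.019,0,-.02,-.04):
  for z in (-.0095,.0095):
    print(x,z,[proj(w,p+R@np.array([x,y,z]))[0].round(0) for y in(-.02,.02,-.035,.035)])
t=cv2.imread('pics/w3.png'); cv2.imwrite('pics/w3z.png',cv2.resize(t[170:320,150:362],None,fx=3.7,fy=3.7,interpolation=cv2.INTER_CUBIC))
cv2.imwrite('pics/s3z.png',cv2.resize(cv2.imread('pics/s3.png')[100:300,200:400],None,fx=3,fy=3))
```

```text
0.019 -0.0095 [array([221., 209.]), array([290., 209.]), array([195., 209.]), array([316., 209.])]
0.019 0.0095 [array([222., 239.]), array([289., 239.]), array([196., 239.]), array([315., 239.])]
0 -0.0095 [array([217., 220.]), array([294., 220.]), array([189., 220.]), array([323., 220.])]
0 0.0095 [array([218., 253.]), array([293., 253.]), array([190., 253.]), array([321., 253.])]
-0.02 -0.0095 [array([213., 234.]), array([299., 234.]), array([180., 234.]), array([332., 234.])]
-0.02 0.0095 [array([214., 271.]), array([298., 271.]), array([183., 271.]), array([330., 271.])]
-0.04 -0.0095 [array([207., 253.]), array([306., 253.]), array([170., 253.]), array([343., 253.])]
-0.04 0.0095 [array([208., 295.]), array([304., 295.]), array([173., 295.]), array([340., 295.])]
```

View pics/w3z.png

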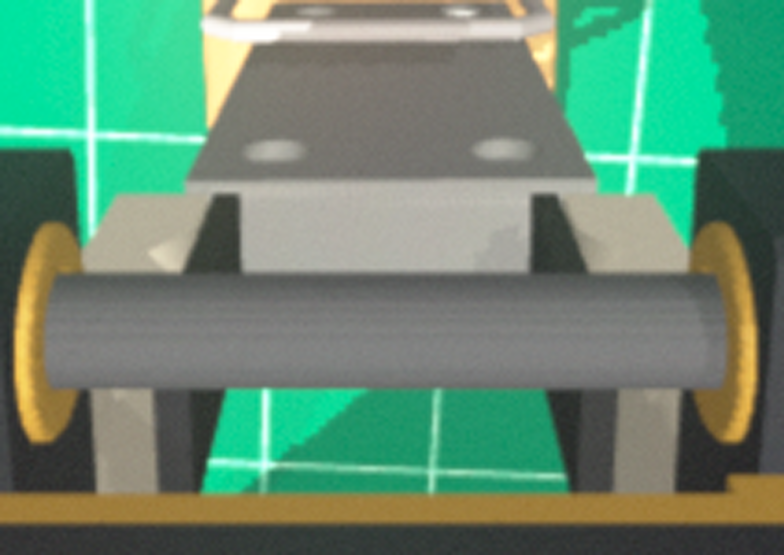

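View pics/s3z.png

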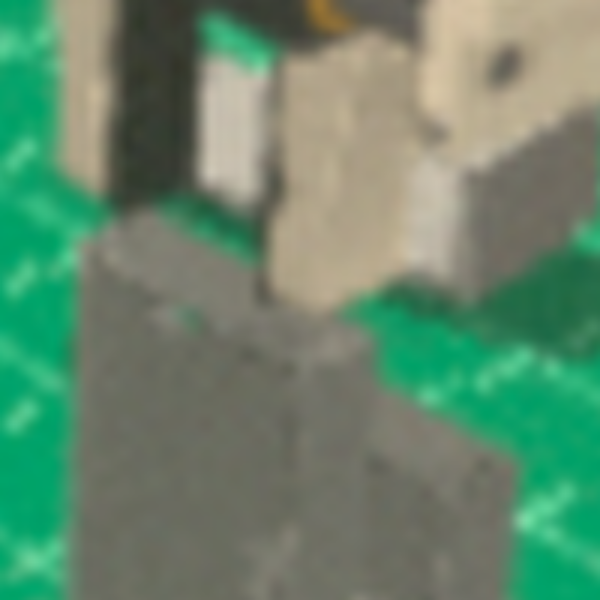

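{"api": "step_arm", "payload": {"steps": [[[-0.2, 0, 0], 0], [[0, 0, 0], 0], [[0, 0, 0], 0], [[0, 0, 0], 0], [[0, 0, 0], 0], [[0, 0, 0], 0], [[0, 0, 0], 0], [[0, 0, 0], 0]], "fingers": 0}}

```text
time_s: 6.23
tcp_pos: [0.5405, -0.2297, 0.1665]
eef_rot: [2.5, 90.0, -174.8]
contact_force: [0.1, 0.4, 0.5]
gripper_width: 0.0795
```

{"api": "step_arm", "payload": {"steps": [[[0.5, 0, 0], 0], [[0.5, 0, 0], 0], [[0.1, 0, 0], 0], [[0, 0, 0], 0], [[0, 0, 0], 0], [[0, 0, 0], 0]], "fingers": 0.2}}

```text
time_s: 6.73
tcp_pos: [0.5407, -0.2297, 0.1446]
eef_rot: [91.1, 90.0, -86.2]
contact_force: [0.5, -0.1, 0.2]
gripper_width: 0.0702
```

Run:
```python
from plant import *; from h import *
s=get_state(); print(s['time_s'],s['tcp_pos'],s['gripper_width'])
cv2.imwrite('pics/w4.png',capture('wrist'))
cv2.imwrite('pics/s4.png',cv2.resize(capture('side')[170:230,260:320],None,fx=10,fy=10,interpolation=cv2.INTER_CUBIC))
```

```text
6.7333 [ 0.54068922 -0.22971567  0.14463865] 0.07021117358678296
```

View pics/s4.png

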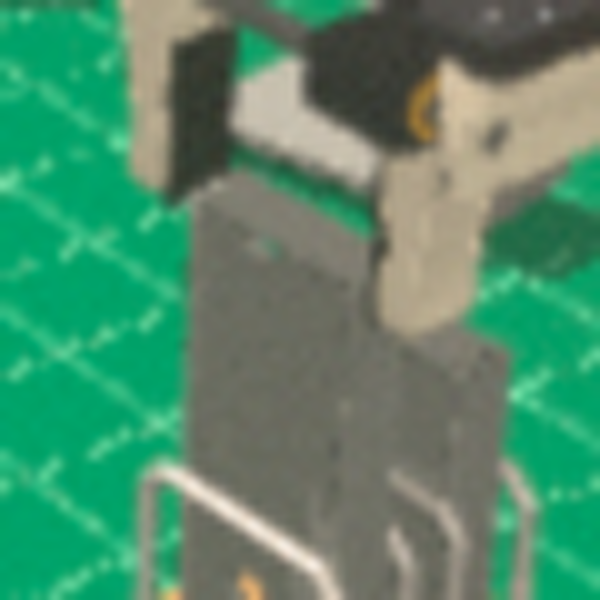

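View pics/w4.png

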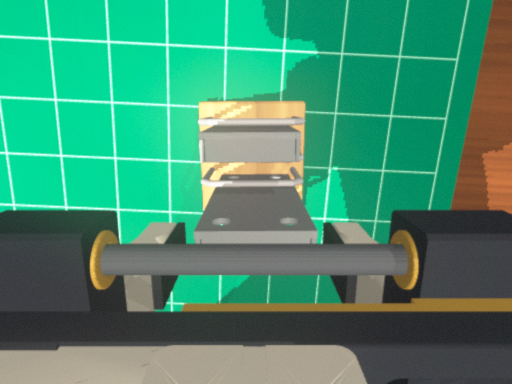

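Run:
```python
from plant import *; from h import *
m=camera_model('side')
def pc(P): return ((proj(m,P)-[260,170]+.5)*10).round(0)
for z in (.1256,.135,.140,.145,.15): print(z,pc([[.531,-.1947,z],[.550,-.1947,z],[.531,-.2647,z],[.55,-.2647,z],[.531,-.28,z]]).tolist())
```

```text
0.1256 [[181.0, 284.0], [237.0, 262.0], [359.0, 403.0], [417.0, 379.0], [401.0, 431.0]]
0.135 [[181.0, 253.0], [239.0, 231.0], [361.0, 371.0], [420.0, 347.0], [403.0, 399.0]]
0.14 [[182.0, 236.0], [239.0, 214.0], [362.0, 354.0], [421.0, 329.0], [405.0, 381.0]]
0.145 [[183.0, 219.0], [240.0, 197.0], [363.0, 336.0], [422.0, 312.0], [406.0, 364.0]]
0.15 [[183.0, 202.0], [241.0, 181.0], [364.0, 319.0], [423.0, 295.0], [407.0, 346.0]]
```

{"api": "step_arm", "payload": {"steps": [[[0.3, 0, 0], 0], [[0, 0, 0], 0], [[0, 0, 0], 0], [[0, 0, 0], 0], [[0, 0, 0], 0], [[0, 0, 0], 0]], "fingers": 1, "grip_force": 12}}

```text
time_s: 7.33
tcp_pos: [0.5405, -0.2297, 0.1385]
eef_rot: [-18.6, 90.0, 164.1]
contact_force: [0.8, 0.3, -1.7]
gripper_width: 0.0603
```

Run:
```python
from plant import *; from h import *
s=get_state(); print(s['time_s'],s['tcp_pos'],s['gripper_width'],s['contact_force'])
cv2.imwrite('pics/s5.png',cv2.resize(capture('side')[170:230,260:320],None,fx=10,fy=10,interpolation=cv2.INTER_CUBIC))
```

```text
7.3333 [ 0.54048022 -0.22965149  0.13853019] 0.06026309588989023 [ 0.77244417  0.26279207 -1.65957992]
```

View pics/s5.png

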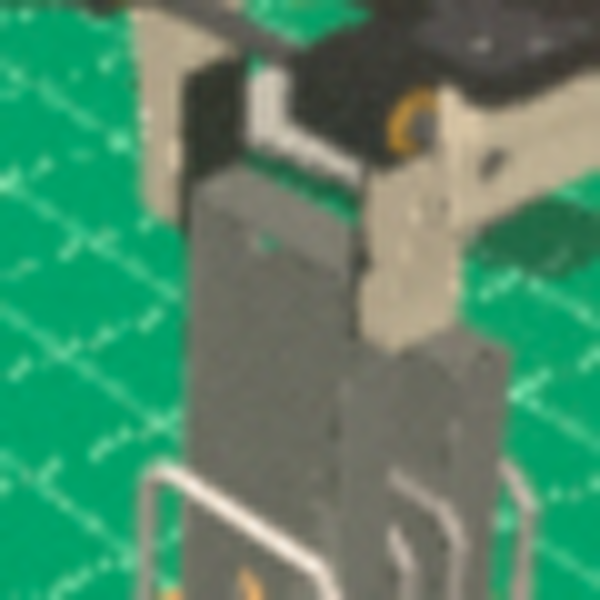

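{"api": "step_arm", "payload": {"steps": [[[-0.1, 0, 0], 0], [[-0.2, 0, 0], 0], [[-0.4, 0, 0], 0], [[-0.6, 0, 0], 0], [[-0.7, 0, 0], 0], [[-0.7, 0, 0], 0], [[-0.7, 0, 0], 0], [[-0.6, 0, 0], 0], [[-0.4, 0, 0], 0], [[-0.2, 0, 0], 0], [[0, 0, 0], 0], [[0, 0, 0], 0]]}}

```text
time_s: 8.38
tcp_pos: [0.5404, -0.2296, 0.2303]
eef_rot: [-65.8, 90.0, 116.9]
contact_force: [0.0, 0.0, -1.1]
gripper_width: 0.0598
```

{"api": "step_arm", "payload": {"steps": [[[0, -0.1, 0.05], 0], [[0, -0.3, 0.1], 0], [[0, -0.5, 0.2], 0], [[0, -0.7, 0.3], 0], [[0, -0.9, 0.3], 0], [[0, -0.9, 0.3], 0], [[0, -0.9, 0.35], 0], [[0, -0.9, 0.35], 0], [[0, -0.9, 0.35], 0], [[0, -0.9, 0.35], 0], [[0, -0.9, 0.35], 0], [[0, -0.9, 0.35], 0], [[0, -0.9, 0.3], 0], [[0, -0.8, 0.3], 0], [[0, -0.6, 0.2], 0], [[0, -0.4, 0.15], 0], [[0, -0.2, 0.1], 0], [[0, -0.1, 0], 0], [[0, 0, 0], 0], [[0, 0, 0], 0]]}}

```text
time_s: 10.05
tcp_pos: [0.4416, 0.0017, 0.2305]
eef_rot: [60.9, 90.0, -116.4]
contact_force: [0.0, 0.5, -1.2]
gripper_width: 0.06
```

Run:
```python
from plant import *; from h import *
s=get_state(); print(s['time_s'],s['tcp_pos'],s['gripper_width'],s['contact_force'])
cv2.imwrite('pics/s6.png',cv2.resize(capture('side')[80:280,160:360],None,fx=3,fy=3,interpolation=cv2.INTER_CUBIC))
m=camera_model('side'); p=s['tcp_pos']
print(((proj(m,[[p[0],p[1]-.03,p[2]-.12],[p[0],p[1]+.03,p[2]-.12]])-[160,80])*3))
```

```text
10.05 [0.44162918 0.00171554 0.23049731] 0.06004195823385785 [ 0.00387578  0.46684873 -1.1989117 ]
[[166.94487323 322.2792597 ]
 [136.17953956 297.93988714]]
```

View pics/s6.png

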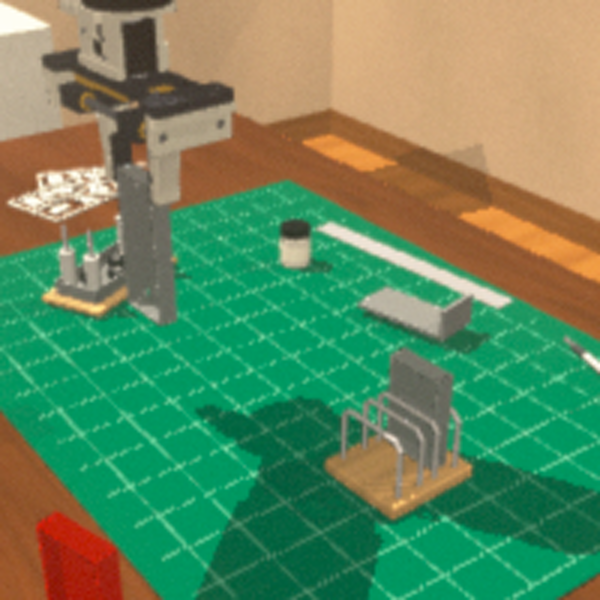

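{"api": "step_arm", "payload": {"steps": [[[0.2, 0, 0], 0], [[0.4, 0, 0], 0], [[0.6, 0, 0], 0], [[0.6, 0, 0], 0], [[0.6, 0, 0], 0], [[0.6, 0, 0], 0], [[0.6, 0, 0], 0], [[0.6, 0, 0], 0], [[0.5, 0, 0], 0], [[0.3, 0, 0], 0], [[0.15, 0, 0], 0], [[0.1, 0, 0], 0], [[0, 0, 0], 0], [[0, 0, 0], 0]]}}

```text
time_s: 11.27
tcp_pos: [0.4418, 0.002, 0.1259]
eef_rot: [-168.8, 90.0, 13.9]
contact_force: [0.4, 0.7, -1.0]
gripper_width: 0.0598
```

{"api": "step_arm", "payload": {"steps": [[[0.02, 0, 0], 0], [[0.02, 0, 0], 0], [[0, 0, 0], 0]]}}

```text
time_s: 11.52
tcp_pos: [0.4417, 0.002, 0.125]
eef_rot: [-159.4, 90.0, 23.3]
contact_force: [0.2, 0.8, -1.4]
gripper_width: 0.0598
```

{"api": "step_arm", "payload": {"steps": [[[0.04, 0, 0], 0], [[0.04, 0, 0], 0], [[0, 0, 0], 0]]}}

```text
time_s: 11.77
tcp_pos: [0.4421, 0.002, 0.1237]
eef_rot: [178.0, 89.9, 0.7]
contact_force: [-1.0, -0.2, 4.8]
gripper_width: 0.0602
```

{"api": "step_arm", "payload": {"steps": [[[0, 0, -0.2], 0], [[0, 0, -0.2], 0], [[0, 0, -0.2], 0], [[0.02, 0, -0.3], 0], [[0.02, 0, -0.3], 0], [[0.05, 0, -0.38], 0], [[0.08, 0, -0.4], 0], [[0.1, 0, -0.35], 0], [[0.1, 0, -0.35], 0], [[0, 0, 0], 0]]}}

```text
time_s: 12.6
tcp_pos: [0.4963, 0.0046, 0.115]
eef_rot: [35.8, 90.0, -141.5]
contact_force: [0.5, -0.6, 3.4]
gripper_width: 0.0597
```

Run:
```python
from plant import *; from h import *
s=get_state(); print(s['time_s'],s['tcp_pos'],s['gripper_width'],s['contact_force'])
cv2.imwrite('pics/s7.png',cv2.resize(capture('side')[100:220,160:280],None,fx=5,fy=5,interpolation=cv2.INTER_CUBIC))
```

```text
12.6 [0.49634408 0.00459088 0.1150127 ] 0.05969099674369653 [ 0.50359893 -0.64225493  3.36968134]
```

View pics/s7.png

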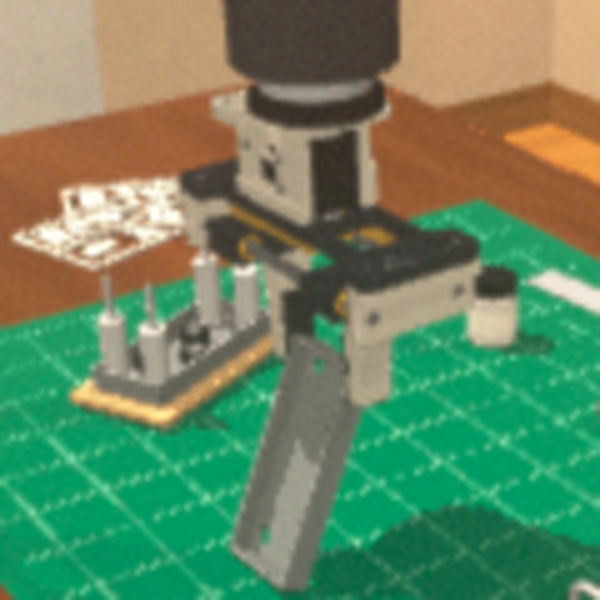

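{"api": "step_arm", "payload": {"steps": [[[0.12, 0, -0.3], 0], [[0.17, 0, -0.36], 0], [[0.19, 0, -0.36], 0], [[0.32, 0, -0.47], 0], [[0.33, 0, -0.46], 0], [[0.39, 0, -0.4], 0], [[0.41, 0, -0.4], 0], [[0.46, 0, -0.33], 0], [[0.47, 0, -0.32], 0], [[0, 0, 0], 0]]}}

```text
time_s: 13.48
tcp_pos: [0.5631, 0.0076, 0.0559]
eef_rot: [9.7, 89.8, -167.7]
contact_force: [1.1, 0.2, 0.2]
gripper_width: 0.06
```

Run:
```python
from plant import *; from h import *
s=get_state(); print(s['time_s'],s['tcp_pos'],s['gripper_width'],s['contact_force'])
cv2.imwrite('pics/s8.png',cv2.resize(capture('side')[100:220,160:280],None,fx=5,fy=5,interpolation=cv2.INTER_CUBIC))
```

```text
13.4833 [0.56307886 0.0075687  0.05592478] 0.06001728718749577 [1.07947813 0.20553639 0.16845925]
```

View pics/s8.png

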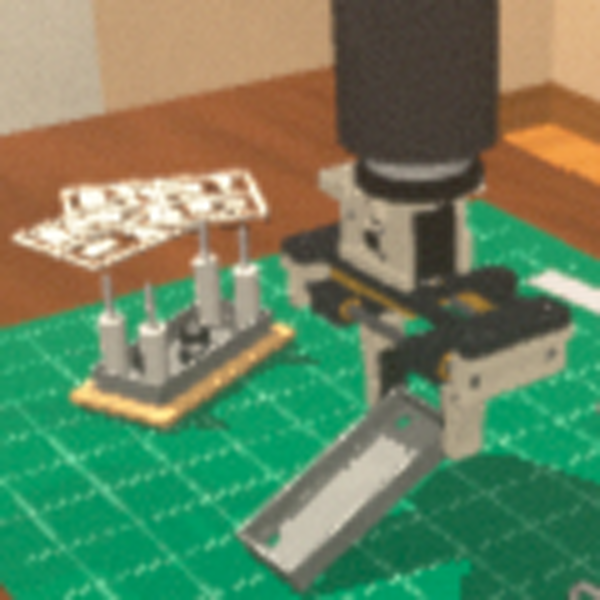

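{"api": "step_arm", "payload": {"steps": [[[0.3, 0, -0.13], 0], [[0.4, 0, -0.16], 0], [[0.45, 0, -0.15], 0], [[0.4, 0, -0.12], 0], [[0.25, 0, -0.06], 0], [[0.1, 0, -0.02], 0], [[0.1, 0, -0.02], 0], [[0, 0, 0], 0]]}}

```text
time_s: 14.2
tcp_pos: [0.5758, 0.0082, 0.0181]
eef_rot: [10.4, 89.9, -166.9]
contact_force: [0.5, -0.5, -0.1]
gripper_width: 0.0598
```

Run:
```python
from plant import *; from h import *
s=get_state(); print(s['time_s'],s['tcp_pos'],s['gripper_width'],s['contact_force'])
cv2.imwrite('pics/s9.png',cv2.resize(capture('side')[140:220,180:280],None,fx=6,fy=6,interpolation=cv2.INTER_CUBIC))
```

```text
14.2 [0.57578624 0.00820071 0.01809269] 0.05982990450724163 [ 0.48449472 -0.52292727 -0.14997032]
```

View pics/s9.png

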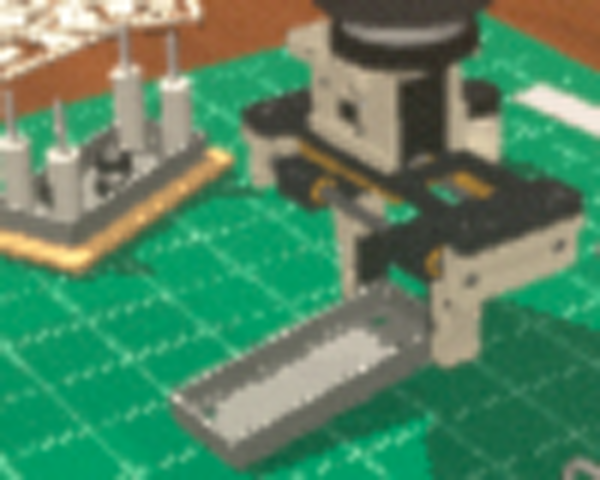

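{"api": "step_arm", "payload": {"steps": [[[0.1, 0, -0.02], 0], [[0.1, 0, -0.01], 0], [[0.1, 0, -0.01], 0], [[0.1, 0, 0], 0], [[0.05, 0, 0], 0], [[0, 0, 0], 0]]}}

```text
time_s: 14.75
tcp_pos: [0.5772, 0.0084, 0.0094]
eef_rot: [-172.7, 90.0, 10.0]
contact_force: [1.2, -0.4, -0.1]
gripper_width: 0.0598
```

{"api": "step_arm", "payload": {"steps": [[[0.07, 0, 0], 0], [[0.05, 0, 0], 0], [[0.05, 0, 0], 0], [[0, 0, 0], 0]]}}

```text
time_s: 15.08
tcp_pos: [0.5769, 0.0084, 0.006]
eef_rot: [-6.8, 90.0, 175.9]
contact_force: [0.6, -0.1, 0.3]
gripper_width: 0.0598
```

Run:
```python
from plant import *; from h import *
s=get_state(); print(s['time_s'],s['tcp_pos'],s['gripper_width'],s['contact_force'])
cv2.imwrite('pics/s10.png',cv2.resize(capture('side')[150:220,190:270],None,fx=8,fy=8,interpolation=cv2.INTER_CUBIC))
```

```text
15.0833 [0.57693494 0.00835769 0.00598194] 0.05979782120404159 [ 0.59061391 -0.10709823  0.33396053]
```

View pics/s10.png

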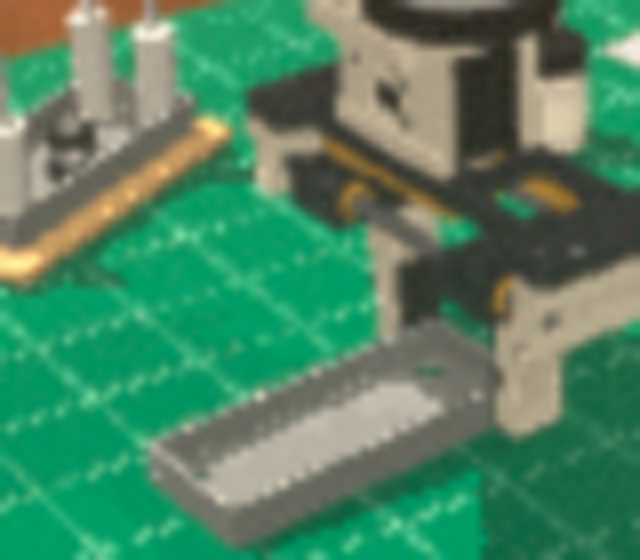

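{"api": "step_arm", "payload": {"steps": [[[0.05, 0, 0], 0], [[0.05, 0, 0], 0], [[0.04, 0, 0], 0], [[0, 0, 0], 0]]}}

```text
time_s: 15.47
tcp_pos: [0.5769, 0.0083, 0.0032]
eef_rot: [6.4, 90.0, -170.9]
contact_force: [0.7, -0.3, -0.2]
gripper_width: 0.0598
```

{"api": "step_arm", "payload": {"steps": [[[0.04, 0, 0], 0], [[0.04, 0, 0], 0], [[0, 0, 0], 0]]}}

```text
time_s: 15.72
tcp_pos: [0.5769, 0.0083, 0.0016]
eef_rot: [20.7, 90.0, -156.6]
contact_force: [0.7, 0.7, 0.4]
gripper_width: 0.0597
```

Run:
```python
from plant import *; from h import *
s=get_state(); print(s['time_s'],s['tcp_pos'],s['gripper_width'],s['contact_force'])
cv2.imwrite('pics/s11.png',cv2.resize(capture('side')[150:220,190:270],None,fx=8,fy=8,interpolation=cv2.INTER_CUBIC))
```

```text
15.7167 [0.57691403 0.0082729  0.00160792] 0.05965869580872383 [0.70759969 0.68796863 0.36073508]
```

View pics/s11.png

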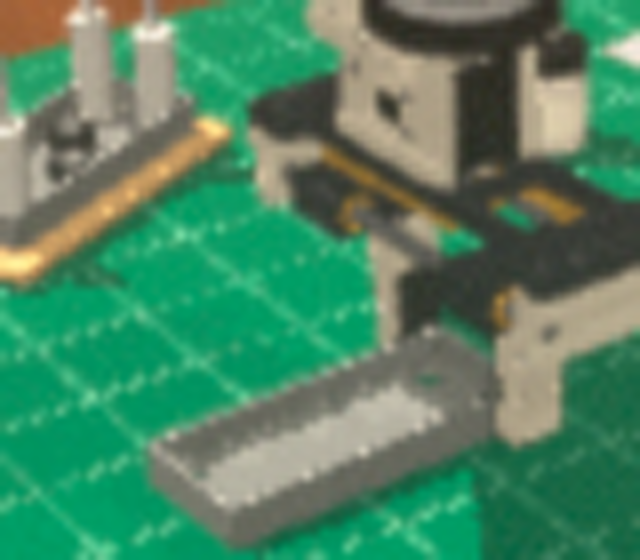

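{"api": "step_arm", "payload": {"steps": [[[0.05, 0, 0], 0], [[0.03, 0, 0], 0], [[0, 0, 0], 0]]}}

```text
time_s: 16.02
tcp_pos: [0.5769, 0.0083, 0.0]
eef_rot: [12.0, 90.0, -165.3]
contact_force: [0.2, -0.5, 0.0]
gripper_width: 0.0601
```

{"api": "step_arm", "payload": {"steps": [[[0.05, 0, 0], 0], [[0.05, 0, 0], 0], [[0, 0, 0], 0]]}}

```text
time_s: 16.27
tcp_pos: [0.577, 0.0083, -0.0004]
eef_rot: [150.3, 90.0, -26.9]
contact_force: [-5.1, 1.4, 16.4]
gripper_width: 0.0599
```

{"api": "step_arm", "payload": {"steps": [[[-0.07, 0, 0], 0], [[0, 0, 0], 0]]}}

```text
time_s: 16.43
tcp_pos: [0.577, 0.0084, -0.0001]
eef_rot: [-158.2, 90.0, 24.5]
contact_force: [0.7, -0.5, 0.4]
gripper_width: 0.0598
```

Run:
```python
from plant import *; from h import *
s=get_state(); print(s['time_s'],s['tcp_pos'],s['gripper_width'],s['contact_force'])
cv2.imwrite('pics/s12.png',cv2.resize(capture('side')[150:220,190:270],None,fx=8,fy=8,interpolation=cv2.INTER_CUBIC))
```

```text
16.4333 [ 5.76989047e-01  8.35122993e-03 -8.31649320e-05] 0.05977766046293514 [ 0.74746965 -0.5164556   0.3924879 ]
```

View pics/s12.png

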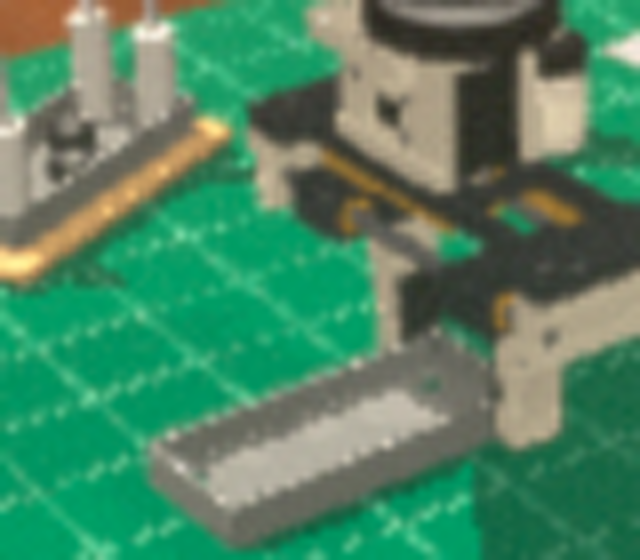

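{"api": "step_arm", "payload": {"steps": [[[0, 0, 0], 0], [[0, 0, 0], 0], [[0, 0, 0], 0], [[0, 0, 0], 0], [[0, 0, 0], 0], [[0, 0, 0], 0]], "fingers": 0}}

```text
time_s: 16.98
tcp_pos: [0.5774, 0.0086, -0.0003]
eef_rot: [-163.3, 90.0, 19.4]
contact_force: [-1.3, 1.5, 5.0]
gripper_width: 0.0871
```

{"api": "step_arm", "payload": {"steps": [[[-0.3, 0, 0], 0], [[-0.7, 0, 0], 0], [[-1, 0, 0], 0], [[-1, 0, 0], 0], [[-1, 0, 0], 0], [[-1, 0, 0.8], 0], [[-1, 0, 1], 0], [[-1, 0, 1], 0], [[-1, 0, 1], 0], [[-1, 0, 1], 0], [[-0.5, 0, 0.6], 0], [[0, 0, 0.3], 0], [[0, 0, 0], 0], [[0, 0, 0], 0]]}}

```text
time_s: 18.15
tcp_pos: [0.4628, 0.0029, 0.1891]
eef_rot: [-8.4, 90.0, 174.3]
contact_force: [0.5, -0.5, -0.6]
gripper_width: 0.0877
```

Run:
```python
from plant import *; from h import *; import pickle
s=get_state(); print(s['time_s'],s['tcp_pos'],s['gripper_width'],s['contact_force'])
pickle.dump((camera_model('wrist'),s),open('w13.pkl','wb'))
cv2.imwrite('pics/w13.png',capture('wrist'))
cv2.imwrite('pics/s13.png',cv2.resize(capture('side')[130:230,160:290],None,fx=6,fy=6,interpolation=cv2.INTER_CUBIC))
```

```text
18.15 [0.46284813 0.00293873 0.18909347] 0.08768985267378765 [ 0.51532096 -0.4537356  -0.55709973]
```

View pics/w13.png

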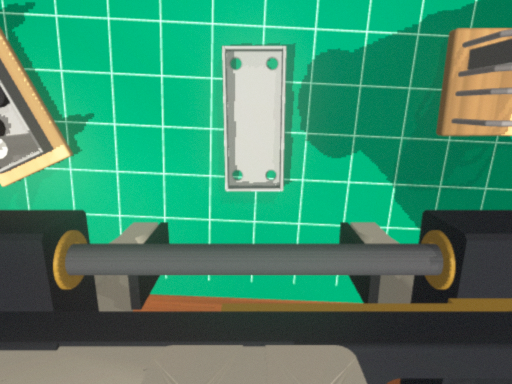

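View pics/s13.png

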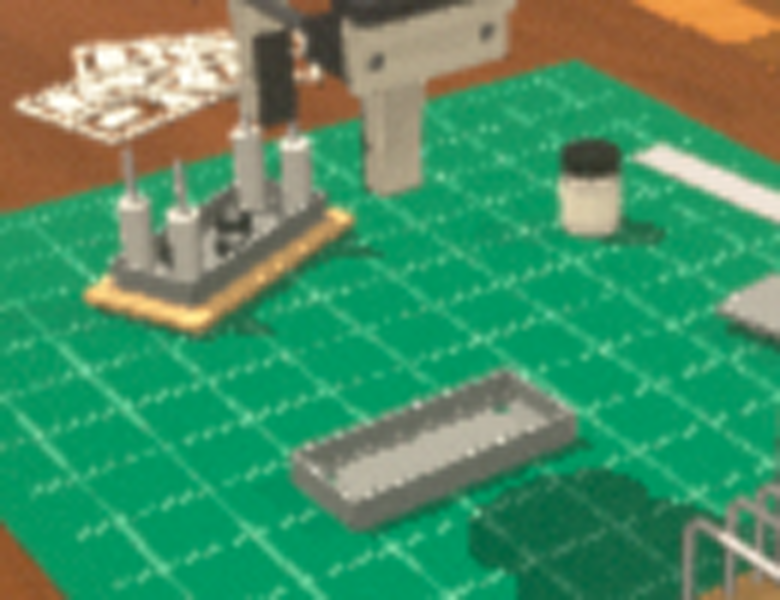

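Run:
```python
from h import *; import pickle
from scipy.spatial.transform import Rotation as Ro
m,s=pickle.load(open('w13.pkl','rb')); t=cv2.imread('pics/w13.png')
hsv=cv2.cvtColor(t,cv2.COLOR_BGR2HSV)[35:200,210:300]
g=cv2.inRange(hsv,(0,0,0),(179,60,255)); g=cv2.morphologyEx(g,cv2.MORPH_OPEN,np.ones((3,3)))
c=max(cv2.findContours(g,cv2.RETR_EXTERNAL,cv2.CHAIN_APPROX_NONE)[0],key=cv2.contourArea)+np.array([210,35])
q=cv2.approxPolyDP(cv2.convexHull(c),4,True).reshape(-1,2).astype(float); print(q.tolist())
# undistort outward half px
W=toplane(m,q,.021); print(W.round(4)); print(np.linalg.norm(W-np.roll(W,1,0),axis=1).round(4),W.mean(0).round(4))
e=W-np.roll(W,1,0);print(np.degrees(np.arctan2(e[:,1],e[:,0])).round(2))
hm=cv2.inRange(hsv,(60,80,20),(95,255,255)); n,l,st,ce=cv2.connectedComponentsWithStats(hm)
H=[ce[i]+[210,35] for i in range(1,n) if 15<st[i,4]<300 and st[i,2]<20]; print(np.round(H,1).tolist())
Wh=toplane(m,H,.007); print(Wh.round(4),Wh.mean(0).round(4))
R=Ro.from_euler('xyz',s['eef_rot'],degrees=True).as_matrix(); print(np.degrees(np.arctan2(R[1,1],R[0,1])))
d=W.mean(0)-s['tcp_pos']; print('move',R.T@d/.02)
```

```text
[[285.0, 46.0], [282.0, 190.0], [226.0, 190.0], [222.0, 46.0]]
[[ 0.585  -0.0193  0.021 ]
 [ 0.4467 -0.0259  0.021 ]
 [ 0.444   0.0321  0.021 ]
 [ 0.5823  0.0393  0.021 ]]
[0.0587 0.1384 0.058  0.1384] [0.5145 0.0066 0.021 ]
[ -87.33 -177.26   92.68    3.01]
[[235.4, 63.2], [272.0, 63.1], [236.9, 174.5], [270.6, 174.1]]
[[ 0.5695  0.0272  0.007 ]
 [ 0.5712 -0.0087  0.007 ]
 [ 0.458   0.022   0.007 ]
 [ 0.4601 -0.0139  0.007 ]] [0.5147 0.0066 0.007 ]
-87.29397441413424
move [ 8.40343479 -0.05828007 -2.59278031]
```

{"api": "step_arm", "payload": {"steps": [[[-0.5, -0.4, -0.1], 0], [[-0.5, -0.8, -0.1], 0], [[-0.5, -0.8, -0.1], 0], [[-0.5, -0.8, -0.1], 0], [[-0.5, -0.8, -0.1], 0], [[-0.5, -0.8, -0.1], 0], [[0, -0.8, -0.1], 0], [[0, -0.8, -0.1], 0], [[0, -0.8, -0.1], 0], [[0, -0.8, -0.1], 0], [[0, -0.8, -0.1], 0], [[0, -0.8, -0.1], 0], [[0, -0.8, -0.1], 0], [[0, -0.8, -0.05], 0], [[0, -0.8, 0], 0], [[0, -0.4, 0], -0.5], [[0, 0, 0], -1], [[0, 0, 0], -1], [[0, 0, 0], -1], [[0, 0, 0], -0.5]]}}

```text
time_s: 19.92
tcp_pos: [0.4787, 0.2449, 0.2495]
eef_rot: [21.4, 90.0, -131.6]
contact_force: [-0.0, 0.7, 0.0]
gripper_width: 0.0881
```

{"api": "step_arm", "payload": {"steps": [[[0, 0, 0], 0], [[0, 0, 0], 0]]}}

```text
time_s: 20.08
tcp_pos: [0.4787, 0.2445, 0.2495]
eef_rot: [12.4, 90.0, -141.0]
contact_force: [0.8, 0.5, -0.4]
gripper_width: 0.0879
```

Run:
```python
from plant import *; from h import *; import pickle
s=get_state(); print(s['time_s'],s['tcp_pos'],s['joints'].round(1))
pickle.dump((camera_model('wrist'),s),open('w14.pkl','wb'))
t=capture('wrist');cv2.imwrite('pics/w14.png',t)
```

```text
20.0833 [0.47872636 0.24453671 0.24951208] [ 48.    6.6 -14.3  -0.  -69.1  68.6]
```

View pics/w14.png

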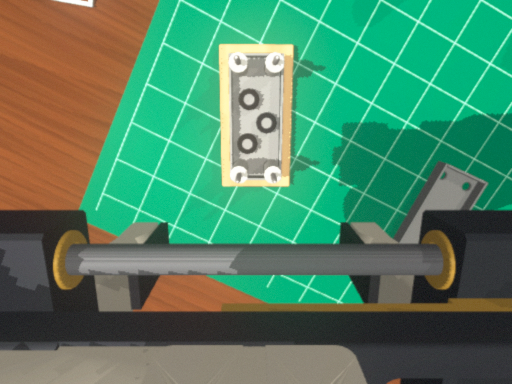

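Run:
```python
from h import *
t=cv2.imread('pics/w14.png')
a=cv2.resize(t[40:90,215:300],None,fx=9,fy=9,interpolation=cv2.INTER_CUBIC)[:450]
b=cv2.resize(t[150:195,215:300],None,fx=9,fy=9,interpolation=cv2.INTER_CUBIC)
cv2.imwrite('pics/w14a.png',a);cv2.imwrite('pics/w14b.png',b)
```

```text
(no output)
```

View pics/w14a.png

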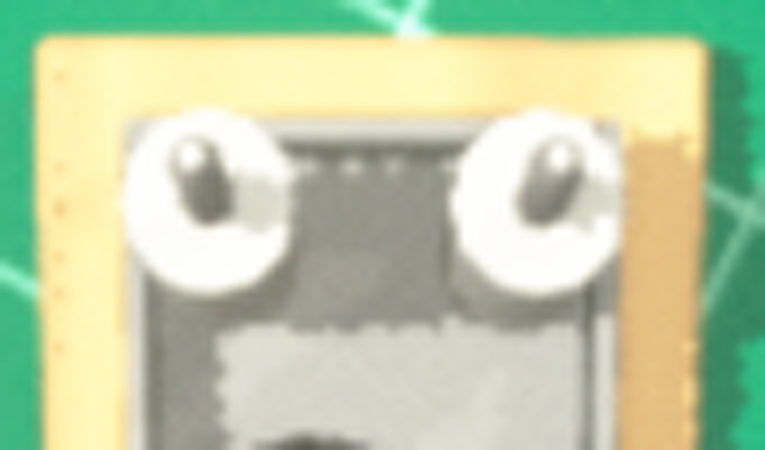

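View pics/w14b.png

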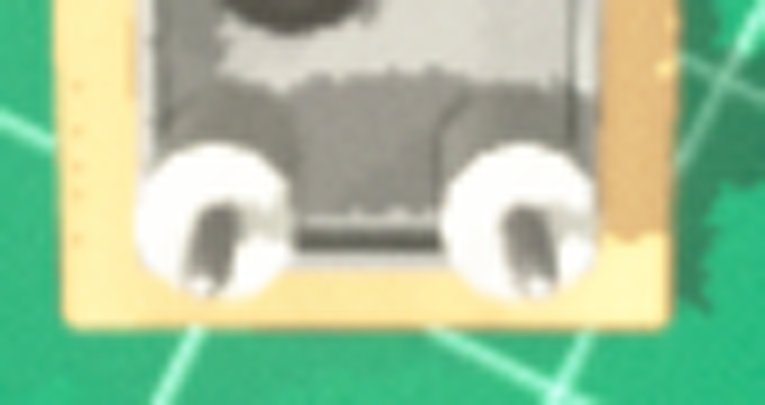

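Run:
```python
from h import *; import pickle
from scipy.spatial.transform import Rotation as Ro
m,s=pickle.load(open('w14.pkl','rb'))
f=lambda p,y0:(np.array(p,float)+.5)/9-.5+[215,y0]
C=np.vstack([f([(208,195),(537,195)],40),f([(215,220),(520,221)],150)])
T=np.vstack([f([(193,150),(567,152)],40),f([(204,285),(543,285)],150)])
for nm,P,z in(('sleeve',C,.069),('tips',T,.102)):
    W=toplane(m,P,z); print(nm,W.round(4).tolist(),'ctr',W.mean(0).round(4))
    d=lambda a,b:np.linalg.norm(W[a]-W[b]).round(4)
    print('len',d(0,2),d(1,3),'wid',d(0,1),d(2,3))
    e=(W[0]+W[1]-W[2]-W[3]); print('yaw',np.degrees(np.arctan2(e[1],e[0])))
board=np.vstack([f([(35,38),(708,38)],40),f([(65,328),(672,328)],150)])
W=toplane(m,board,.015); print('board',W.mean(0),np.linalg.norm(W[0]-W[2]),np.linalg.norm(W[0]-W[1]));e=(W[0]+W[1]-W[2]-W[3]); print('yaw',np.degrees(np.arctan2(e[1],e[0])))
R=Ro.from_euler('xyz',s['eef_rot'],degrees=True).as_matrix(); print('tool y',np.degrees(np.arctan2(R[1,1],R[0,1])))
```

```text
sleeve [[0.5694, 0.3087, 0.069], [0.5854, 0.2767, 0.069], [0.4687, 0.2589, 0.069], [0.4847, 0.2267, 0.069]] ctr [0.527  0.2677 0.069 ]
len 0.1123 0.1124 wid 0.0357 0.036
yaw 26.358817473500768
tips [[0.5695, 0.3086, 0.102], [0.5856, 0.2758, 0.102], [0.4685, 0.2584, 0.102], [0.4848, 0.2259, 0.102]] ctr [0.5271 0.2672 0.102 ]
len 0.1127 0.1125 wid 0.0366 0.0364
yaw 26.3400664483364
board [0.52669386 0.26726372 0.015     ] 0.16346506021243498 0.08355279194406845
yaw 26.509497182395616
tool y -63.40798721271905
```

{"api": "step_arm", "payload": {"steps": [[[0, 0, 0], 1], [[0, 0, 0], 1], [[0, 0, 0], 1], [[0, 0, 0], 1], [[0, 0.4, -0.1], 0], [[0, 0.8, -0.1], 0], [[0, 0.8, -0.1], 0], [[0, 0.8, -0.1], 0], [[0, 0.8, -0.1], 0], [[0, 0.8, -0.1], 0], [[0, 0.8, -0.1], 0], [[0, 0.8, -0.1], 0], [[0, 0.8, -0.1], 0], [[0, 0.8, -0.1], 0], [[0, 0.8, -0.1], 0], [[0, 0.8, -0.1], 0], [[0, 0.8, 0], 0], [[0, 0.8, 0], 0], [[0, 0.8, 0], 0], [[0, 0.4, 0], 0]]}}

```text
time_s: 21.8
tcp_pos: [0.5139, 0.0036, 0.2496]
eef_rot: [58.1, 90.0, -119.1]
contact_force: [-0.2, -1.4, 0.7]
gripper_width: 0.0879
```

{"api": "step_arm", "payload": {"steps": [[[0.5, 0, 0], 0], [[0.8, 0, 0], 0], [[1, 0, 0], 0], [[1, 0, 0], 0], [[1, 0, 0], 0], [[1, 0, 0], 0], [[1, 0, 0], 0], [[1, 0, 0], 0], [[1, 0, 0], 0], [[0.7, 0, 0], 0], [[0, 0, 0], 0], [[0, 0, 0], 0]]}}

```text
time_s: 22.8
tcp_pos: [0.5135, 0.0055, 0.0688]
eef_rot: [21.5, 89.9, -155.7]
contact_force: [0.3, 0.2, 0.2]
gripper_width: 0.0876
```

Run:
```python
from plant import *; from h import *
from scipy.spatial.transform import Rotation as Ro
s=get_state(); print(s['time_s'],s['tcp_pos'],s['joints'].round(1))
R=Ro.from_euler('xyz',s['eef_rot'],degrees=True).as_matrix(); print('tool y',np.degrees(np.arctan2(R[1,1],R[0,1])))
print(R.T@(np.array([.5146,.0066,.002])-s['tcp_pos'])/.02)
```

```text
22.8 [0.51345367 0.005459   0.06879095] [ 22.5  14.6 -30.8   0.  -44.7  70.2]
tool y -87.2356344498234
[ 3.33937239 -0.05692084 -0.06685778]
```

{"api": "step_arm", "payload": {"steps": [[[0.5, -0.05, -0.06], 0], [[0.7, 0, 0], 0], [[0.7, 0, 0], 0], [[0.6, 0, 0], 0], [[0.4, 0, 0], 0], [[0.25, 0, 0], 0], [[0.13, 0, 0], 0], [[0.05, 0, 0], 0], [[0, 0, 0], 0], [[0, 0, 0], 0]]}}

```text
time_s: 23.63
tcp_pos: [0.5156, 0.0065, 0.0035]
eef_rot: [-166.6, 89.9, 16.1]
contact_force: [-0.7, -0.7, -1.1]
gripper_width: 0.0882
```

{"api": "step_arm", "payload": {"steps": [[[0, 0, 0], 0], [[0, 0, 0], 0], [[0, 0, 0], 0], [[0, 0, 0], 0], [[0, 0, 0], 0], [[0, 0, 0], 0], [[0, 0, 0], 0], [[0, 0, 0], 0]], "fingers": 1, "grip_force": 25}}

```text
time_s: 24.3
tcp_pos: [0.5152, 0.0064, 0.0031]
eef_rot: [156.4, 90.0, -20.9]
contact_force: [0.1, -0.8, 1.5]
gripper_width: 0.0599
```

Run:
```python
from plant import *; from h import *
s=get_state(); print(s['time_s'],s['tcp_pos'],s['gripper_width'],s['contact_force'])
cv2.imwrite('pics/w15.png',capture('wrist'))
cv2.imwrite('pics/s15.png',cv2.resize(capture('side')[130:230,160:290],None,fx=6,fy=6,interpolation=cv2.INTER_CUBIC))
```

```text
24.3 [0.51522966 0.00635239 0.00307313] 0.05987077302886298 [ 0.12686    -0.81265475  1.52919491]
```

View pics/s15.png

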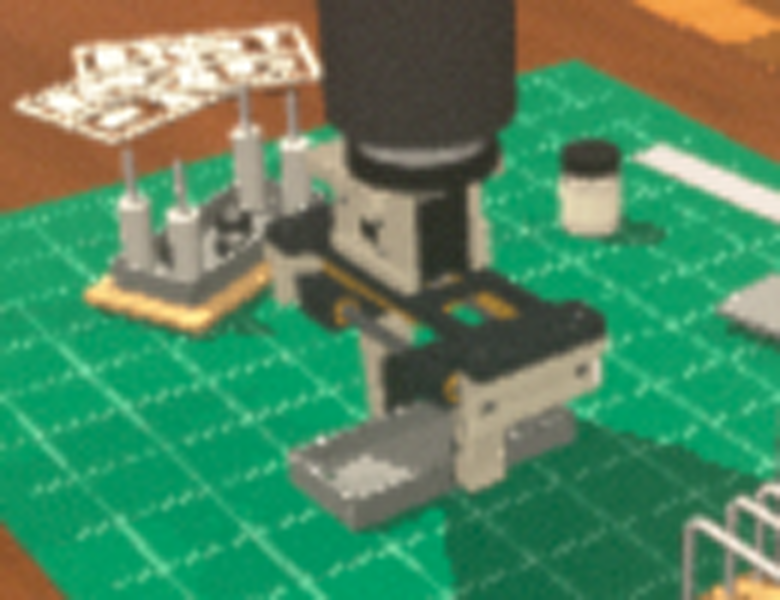

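View pics/w15.png

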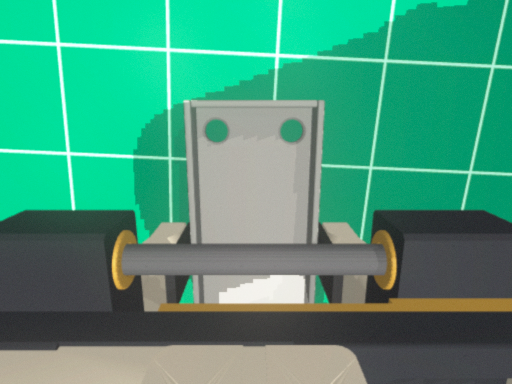

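Run:
```python
from plant import *; from h import *
from scipy.spatial.transform import Rotation as Ro
s=get_state(); R=Ro.from_euler('xyz',s['eef_rot'],degrees=True).as_matrix(); m=camera_model('wrist')
t=cv2.imread('pics/w15.png'); hsv=cv2.cvtColor(t,cv2.COLOR_BGR2HSV)[112:150,195:310]
hm=cv2.inRange(hsv,(60,80,20),(95,255,255)); n,l,st,ce=cv2.connectedComponentsWithStats(hm)
H=[ce[i]+[195,112] for i in range(1,n) if 100<st[i,4]<700]; print(np.round(H,1).tolist(),st)
W=toplane(m,H,s['tcp_pos'][2]+.004-.0001); print(W.round(4), np.linalg.norm(W[0]-W[1])); print(((W-s['tcp_pos'])@R).round(4))
print('tool y',np.degrees(np.arctan2(R[1,1],R[0,1])),'axis yaw',np.degrees(np.arctan2(*(W[1]-W[0])[[1,0]])))
```

```text
[[216.3, 130.3], [291.0, 130.2]] [[   0    0  115   38 3574]
 [  10    7   23   23  399]
 [  85    7   23   23  397]]
[[ 0.5699  0.0278  0.007 ]
 [ 0.5716 -0.0076  0.007 ]] 0.03545337056655644
[[-0.0039 -0.0188 -0.0556]
 [-0.0039  0.0166 -0.0556]]
tool y -87.29856865797673 axis yaw -87.24165808629395
```

{"api": "step_arm", "payload": {"steps": [[[-0.05, 0, 0], 0], [[-0.1, 0, 0], 0], [[-0.3, 0, 0], 0], [[-0.5, 0, 0], 0], [[-0.7, 0, 0], 0], [[-0.8, 0, 0], 0], [[-0.8, 0, 0], 0], [[-0.8, 0, 0], 0], [[-0.8, 0, 0], 0], [[-0.8, 0, 0], 0], [[-0.7, 0, 0], 0], [[-0.5, 0, 0], 0], [[-0.3, 0, 0], 0], [[-0.1, 0, 0], 0], [[0, 0, 0], 0], [[0, 0, 0], 0]]}}

```text
time_s: 25.73
tcp_pos: [0.5147, 0.0063, 0.1474]
eef_rot: [3.9, 89.9, -173.4]
contact_force: [-0.1, 0.2, -2.4]
gripper_width: 0.0598
```

Run:
```python
from plant import *; from h import *
from scipy.spatial.transform import Rotation as Ro
s=get_state(); R=Ro.from_euler('xyz',s['eef_rot'],degrees=True).as_matrix()
print(s['time_s'],s['tcp_pos'],s['gripper_width'],s['contact_force'],s['moment'])
cv2.imwrite('pics/w16.png',capture('wrist'))
cv2.imwrite('pics/s16.png',cv2.resize(capture('side')[90:220,160:290],None,fx=4.6,fy=4.6,interpolation=cv2.INTER_CUBIC))
print(R.T@(np.array([.527,.2674,.145])-s['tcp_pos'])/.02)
```

```text
25.7333 [0.51474049 0.00633977 0.14737441] 0.05978309814550411 [-0.12719504  0.15452484 -2.39890851] [-0.06257252  0.03979824  0.01190362]
[  0.11663913 -13.00987927  -1.22489787]
```

View pics/s16.png

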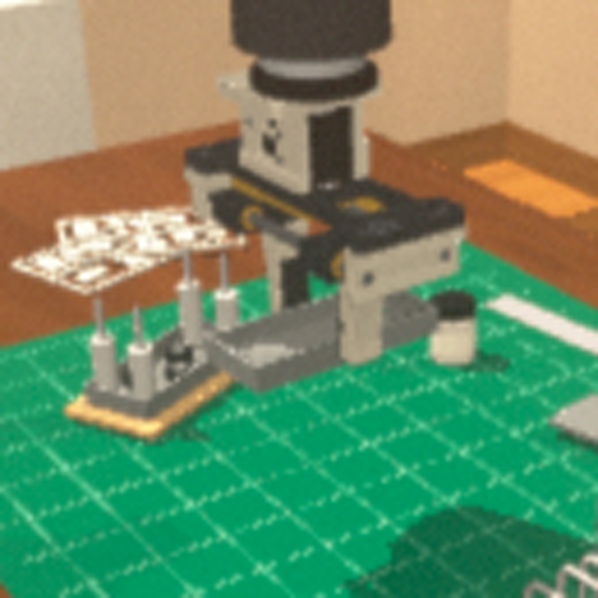

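View pics/w16.png

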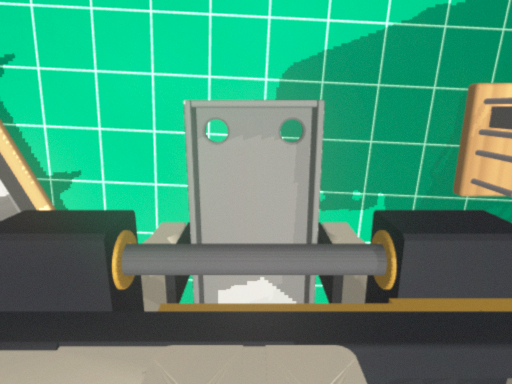

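{"api": "step_arm", "payload": {"steps": [[[0, -0.2, 0], 0], [[0, -0.4, 0], 0], [[0, -0.7, -0.1], 0], [[0, -0.9, -0.1], 0], [[0, -0.9, -0.1], 0], [[0, -0.9, -0.1], 0], [[0, -0.9, -0.1], 0], [[0, -0.9, -0.1], 0], [[0, -0.9, -0.1], 0], [[0, -0.9, -0.1], 0], [[0, -0.9, -0.1], 0], [[0, -0.9, -0.1], 0], [[0, -0.9, -0.1], 0], [[0, -0.9, -0.1], 0], [[0, -0.8, -0.1], 0], [[0, -0.6, -0.05], 0], [[0, -0.3, 0], 0], [[0, -0.1, 0], 0], [[0, -0.02, 0], 0], [[0, 0, 0], -0.45]]}}

```text
time_s: 27.5
tcp_pos: [0.5297, 0.2673, 0.1479]
eef_rot: [30.1, 90.0, -144.6]
contact_force: [-0.3, -0.2, -1.0]
gripper_width: 0.0597
```

{"api": "step_arm", "payload": {"steps": [[[0, 0, 0], -0.5], [[0, 0, 0], -0.8], [[0, 0, 0], -0.8], [[0, 0, 0], -0.8], [[0, 0, 0], -0.6], [[0, 0, 0], 0], [[0, 0, 0], 0], [[0, 0, 0], 0]]}}

```text
time_s: 28.17
tcp_pos: [0.5299, 0.2673, 0.148]
eef_rot: [-26.0, 90.0, -179.8]
contact_force: [-0.3, 0.2, -1.0]
gripper_width: 0.0598
```

Run:
```python
from plant import *; from h import *
from scipy.spatial.transform import Rotation as Ro
s=get_state(); R=Ro.from_euler('xyz',s['eef_rot'],degrees=True).as_matrix()
print(s['time_s'],s['tcp_pos'],s['gripper_width'],s['contact_force'])
print('tool y',np.degrees(np.arctan2(R[1,1],R[0,1])),R[:,0])
cv2.imwrite('pics/w17.png',capture('wrist'))
print(R.T@(np.array([.5274,.2676,.145])-s['tcp_pos'])/.02)
```

```text
28.1667 [0.52992508 0.26728504 0.14804328] 0.05984824203151303 [-0.25280822  0.15768289 -1.03872615]
tool y -63.76026822405291 [-1.98878989e-05 -7.39833643e-08 -1.00000000e+00]
[ 0.15216673 -0.06994443  0.10627832]
```

View pics/w17.png

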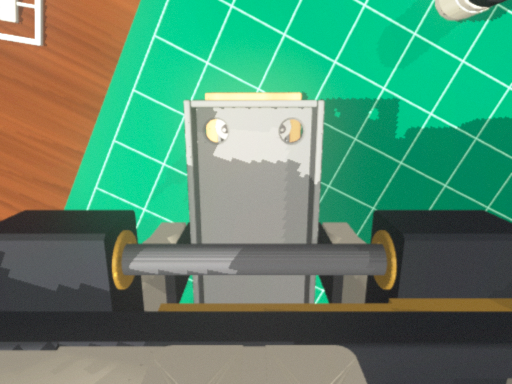

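{"api": "step_arm", "payload": {"steps": [[[0.2, -0.07, 0.1], -0.03], [[0.4, 0, 0], 0], [[0.5, 0, 0], 0], [[0.4, 0, 0], 0], [[0.25, 0, 0], 0], [[0.1, 0, 0], 0], [[0, 0, 0], 0], [[0, 0, 0], 0]]}}

```text
time_s: 28.88
tcp_pos: [0.5276, 0.2682, 0.1109]
eef_rot: [60.1, 90.0, -93.4]
contact_force: [-0.3, -0.1, -0.4]
gripper_width: 0.0601
```

Run:
```python
from plant import *; from h import *
from scipy.spatial.transform import Rotation as Ro
s=get_state(); R=Ro.from_euler('xyz',s['eef_rot'],degrees=True).as_matrix()
print(s['time_s'],s['tcp_pos'],s['gripper_width'],s['contact_force'])
print('tool y',np.degrees(np.arctan2(R[1,1],R[0,1])))
t=capture('wrist'); cv2.imwrite('pics/w18.png',cv2.resize(t[90:170,180:330],None,fx=5,fy=5,interpolation=cv2.INTER_CUBIC))
cv2.imwrite('pics/s18.png',cv2.resize(capture('side')[100:200,140:260],None,fx=6,fy=6,interpolation=cv2.INTER_CUBIC))
print(R.T@(np.array([.5274,.2676,.145])-s['tcp_pos'])/.02)
m=camera_model('wrist'); st=np.array([.527,.2674]);a=np.radians(26.4)
for sy in(1,-1):
  xy=st+56e-3*np.array([np.cos(a),np.sin(a)])+sy*18e-3*np.array([-np.sin(a),np.cos(a)])
  print('post tip/base crop px',((proj(m,[[*xy,.102],[*xy,.069]])-[180,90]+.5)*5).round(0).tolist())
```

```text
28.8833 [0.52764303 0.26822887 0.1108629 ] 0.06006192235425007 [-0.27539257 -0.13201936 -0.35328682]
tool y -63.4152992312779
[-1.70684703  0.02305647  0.0251545 ]
post tip/base crop px [[212.0, 206.0], [238.0, 187.0]]
post tip/base crop px [[562.0, 207.0], [532.0, 188.0]]
```

View pics/w18.png

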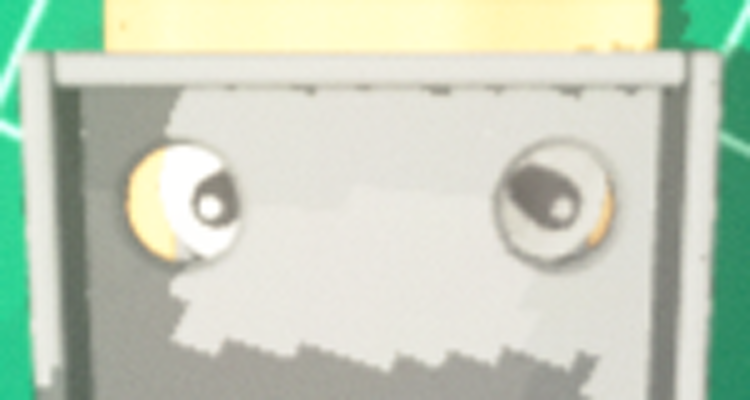

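View pics/s18.png

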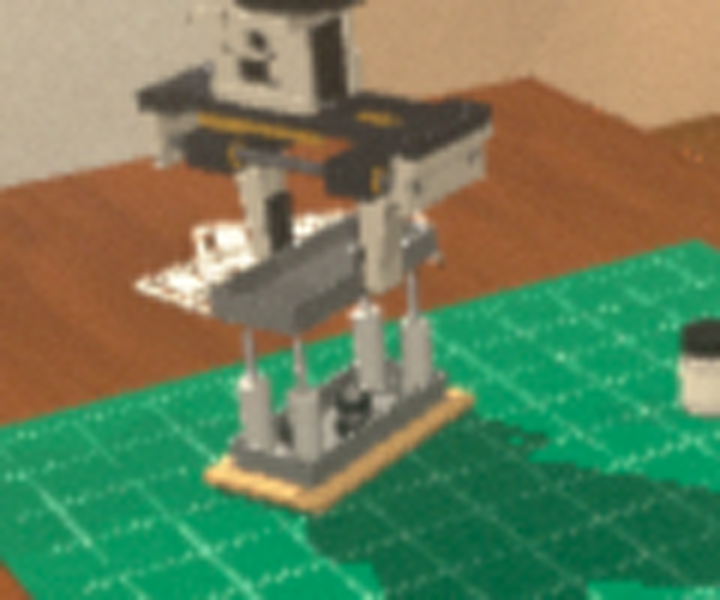

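```bash
cat > cmp.py <<'E'
from plant import *; from h import *
from scipy.spatial.transform import Rotation as Ro
def cmpf(Hc,Tc,tipz,s,m,floor):
    R=Ro.from_euler('xyz',s['eef_rot'],degrees=True).as_matrix(); p=s['tcp_pos']
    f=lambda q:(np.array(q,float)+.5)/5-.5+[180,90]
    H=((toplane(m,f(Hc),p[2]+floor)-p)@R)*1000; T=((toplane(m,f(Tc),tipz)-p)@R)*1000
    print('holes',H.round(2).tolist(),'tips',T.round(2).tolist()); print('tip-hole mm (tool y,z)',(T-H)[:,1:].round(2).tolist())
E
python3 - <<'E'
from cmp import *
s=get_state(); m=camera_model('wrist')
cmpf([(184,204),(555,204)],[(210,206),(562,208)],.1025,s,m,.004)
E
```

```text
holes [[-3.96, -18.65, -55.99], [-3.96, 16.53, -55.98]] tips [[8.9, -17.44, -54.89], [8.89, 18.67, -54.68]]
tip-hole mm (tool y,z) [[1.21, 1.1], [2.14, 1.3]]
```

{"api": "step_arm", "payload": {"steps": [[[0, 0.08, 0.05], 0], [[0, 0, 0], 0], [[0, 0, 0], 0], [[0, 0, 0], 0]]}}

```text
time_s: 29.32
tcp_pos: [0.5274, 0.2663, 0.1112]
eef_rot: [-163.7, 90.0, 42.9]
contact_force: [0.2, 0.0, -1.5]
gripper_width: 0.0599
```

Run:
```python
from cmp import *
s=get_state(); R=Ro.from_euler('xyz',s['eef_rot'],degrees=True).as_matrix()
print(s['time_s'],s['tcp_pos'],s['contact_force'],'tool y',np.degrees(np.arctan2(R[1,1],R[0,1])))
t=capture('wrist'); cv2.imwrite('pics/w19.png',cv2.resize(t[90:170,180:330],None,fx=5,fy=5,interpolation=cv2.INTER_CUBIC))
```

```text
29.3167 [0.527384   0.26628792 0.11119185] [ 0.17843839  0.02610506 -1.45537528] tool y -63.422238765961566
```

View pics/w19.png

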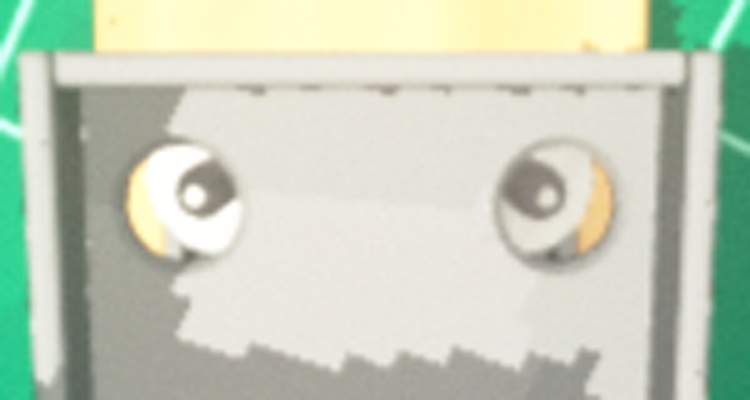

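Run:
```python
from cmp import *
s=get_state(); m=camera_model('wrist')
cmpf([(184,204),(555,204)],[(194,195),(545,196)],.1025,s,m,.004)
```

```text
holes [[-3.98, -18.65, -56.02], [-3.99, 16.53, -56.0]] tips [[8.65, -19.03, -56.05], [8.65, 16.87, -55.93]]
tip-hole mm (tool y,z) [[-0.38, -0.03], [0.34, 0.07]]
```

{"api": "step_arm", "payload": {"steps": [[[0.1, 0, 0], 0], [[0.15, 0, 0], 0], [[0.15, 0, 0], 0], [[0.15, 0, 0], 0], [[0.15, 0, 0], 0], [[0.1, 0, 0], 0], [[0, 0, 0], 0], [[0, 0, 0], 0]]}}

```text
time_s: 30.03
tcp_pos: [0.5272, 0.2662, 0.0947]
eef_rot: [21.3, 90.0, -132.1]
contact_force: [-0.5, -0.2, -1.0]
gripper_width: 0.0598
```

Run:
```python
from cmp import *
s=get_state(); print(s['time_s'],s['tcp_pos'],s['contact_force'],s['moment'])
t=capture('wrist'); cv2.imwrite('pics/w20.png',cv2.resize(t[90:170,180:330],None,fx=5,fy=5,interpolation=cv2.INTER_CUBIC))
cv2.imwrite('pics/s20.png',cv2.resize(capture('side')[110:200,150:250],None,fx=6.5,fy=6.5,interpolation=cv2.INTER_CUBIC))
```

```text
30.0333 [0.52724898 0.26620419 0.09471936] [-0.48930425 -0.15509557 -0.96933228] [-0.11664217 -0.0487894  -0.00119075]
```

View pics/w20.png

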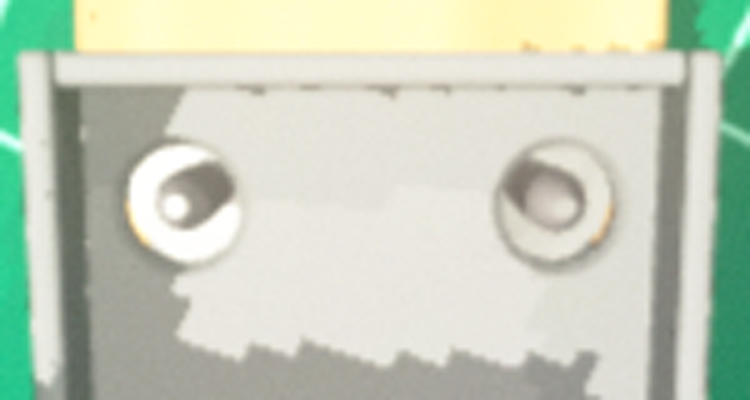

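View pics/s20.png

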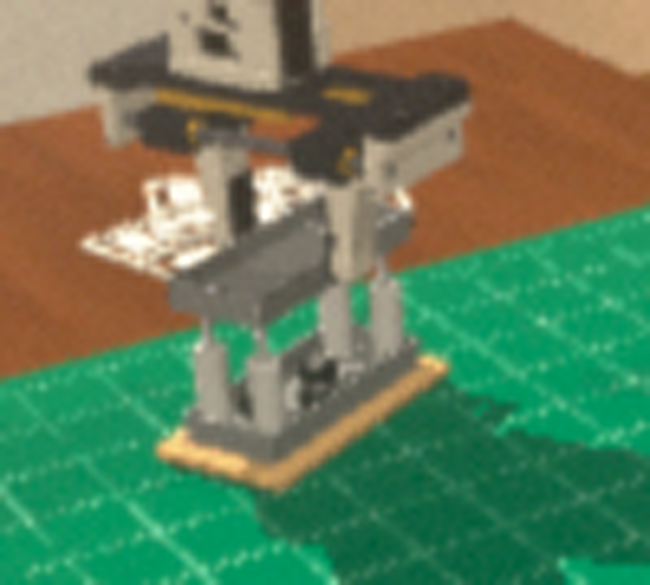

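{"api": "step_arm", "payload": {"steps": [[[0.1, 0, 0], 0], [[0.15, 0, 0], 0], [[0.15, 0, 0], 0], [[0.15, 0, 0], 0], [[0.15, 0, 0], 0], [[0.15, 0, 0], 0], [[0.1, 0, 0], 0], [[0.05, 0, 0], 0], [[0, 0, 0], 0]]}}

```text
time_s: 30.88
tcp_pos: [0.5272, 0.2662, 0.0746]
eef_rot: [16.7, 90.0, -136.7]
contact_force: [0.5, -0.1, -1.3]
gripper_width: 0.0598
```

{"api": "step_arm", "payload": {"steps": [[[0.05, 0, 0], 0], [[0.05, 0, 0], 0], [[0, 0, 0], 0]]}}

```text
time_s: 31.13
tcp_pos: [0.5273, 0.2663, 0.0729]
eef_rot: [-23.5, 90.0, -176.9]
contact_force: [0.2, 0.6, -0.5]
gripper_width: 0.0596
```

{"api": "step_arm", "payload": {"steps": [[[0.05, 0, 0], 0], [[0.05, 0, 0], 0], [[0.03, 0, 0], 0], [[0, 0, 0], 0]]}}

```text
time_s: 31.47
tcp_pos: [0.5272, 0.2662, 0.0702]
eef_rot: [17.2, 90.0, -136.2]
contact_force: [0.1, 0.0, -1.2]
gripper_width: 0.0599
```

{"api": "step_arm", "payload": {"steps": [[[0.03, 0, 0], 0], [[0.03, 0, 0], 0], [[0, 0, 0], 0]]}}

```text
time_s: 31.72
tcp_pos: [0.5274, 0.2663, 0.0691]
eef_rot: [160.6, 90.0, 7.2]
contact_force: [0.9, -0.5, -1.0]
gripper_width: 0.0594
```

{"api": "step_arm", "payload": {"steps": [[[0.03, 0, 0], 0], [[0, 0, 0], 0]]}}

```text
time_s: 31.88
tcp_pos: [0.5274, 0.2663, 0.0691]
eef_rot: [166.8, 90.0, 13.4]
contact_force: [-2.0, -0.4, 3.4]
gripper_width: 0.0595
```

Run:
```python
from cmp import *
s=get_state(); print(s['time_s'],s['tcp_pos'],s['contact_force'],s['moment'])
t=capture('wrist'); cv2.imwrite('pics/w21.png',cv2.resize(t[90:170,180:330],None,fx=5,fy=5,interpolation=cv2.INTER_CUBIC))
cv2.imwrite('pics/s21.png',cv2.resize(capture('side')[110:200,150:250],None,fx=6.5,fy=6.5,interpolation=cv2.INTER_CUBIC))
```

```text
31.8833 [0.52737044 0.26630734 0.06909036] [-1.98658875 -0.44109877  3.3676344 ] [-0.32183047  0.75603922 -0.01527201]
```

View pics/w21.png

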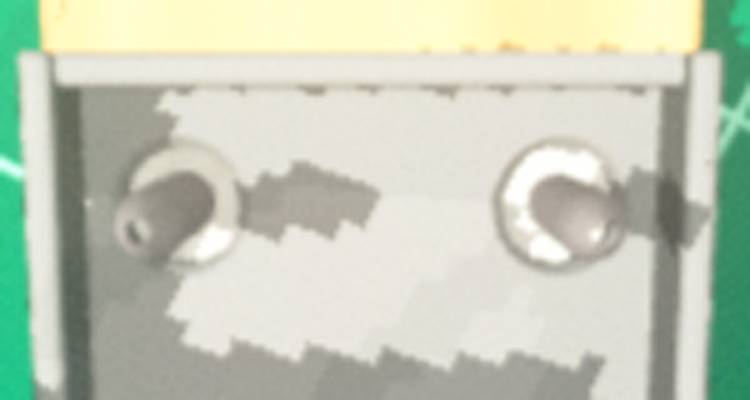

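View pics/s21.png

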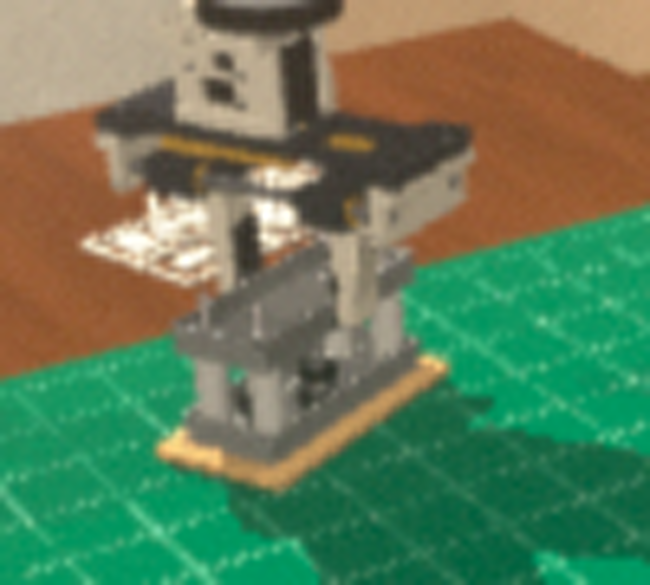

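{"api": "step_arm", "payload": {"steps": [[[0, 0, 0], 0], [[0, 0, 0], 0], [[0, 0, 0], 0], [[0, 0, 0], 0], [[0, 0, 0], 0], [[0, 0, 0], 0], [[0, 0, 0], 0]], "fingers": 0}}

```text
time_s: 32.57
tcp_pos: [0.5273, 0.2662, 0.0684]
eef_rot: [22.1, 90.0, -131.3]
contact_force: [-0.6, 0.3, -0.2]
gripper_width: 0.0875
```

{"api": "step_arm", "payload": {"steps": [[[-0.2, 0, 0], 0], [[-0.5, 0, 0], 0], [[-0.8, 0, 0], 0], [[-1, 0, 0], 0], [[-1, 0, 0], 0], [[-1, 0, 0], 0], [[-1, 0, 0], 0], [[-1, 0, 0], 0], [[-1, 0, 0.5], 0], [[-1, 0, 1], 0], [[-0.5, 0, 1], 0], [[0, 0, 0.5], 0], [[0, 0, 0], 0], [[0, 0, 0], 0]]}}

```text
time_s: 33.73
tcp_pos: [0.4735, 0.2394, 0.2492]
eef_rot: [-155.7, 89.9, 50.9]
contact_force: [0.2, 0.1, 0.2]
gripper_width: 0.0879
```

Run:
```python
from cmp import *
s=get_state(); print(s['time_s'],s['tcp_pos'],s['contact_force'],s['gripper_width'])
m=camera_model('wrist'); t=capture('wrist'); cv2.imwrite('pics/w22.png',t)
S=capture('side'); cv2.imwrite('pics/s22f.png',S); cv2.imwrite('pics/s22.png',cv2.resize(S[120:200,150:250],None,fx=7,fy=7,interpolation=cv2.INTER_CUBIC))
import pickle; pickle.dump((m,s),open('w22.pkl','wb'))
```

```text
33.7333 [0.47345997 0.23940051 0.24919903] [0.16271459 0.1079189  0.22087299] 0.08785695963649155
```

View pics/w22.png

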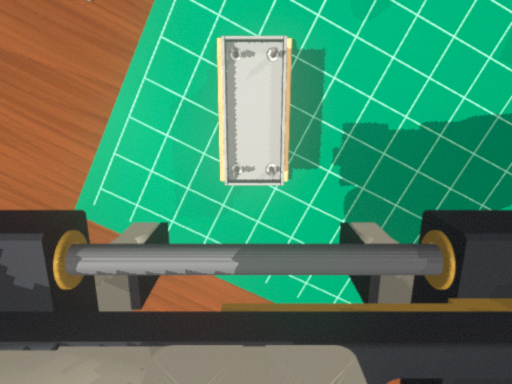

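View pics/s22.png

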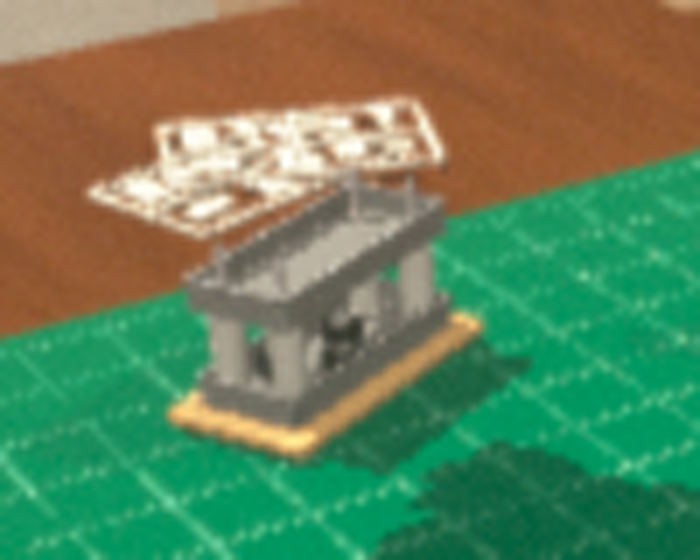

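View pics/s22f.png

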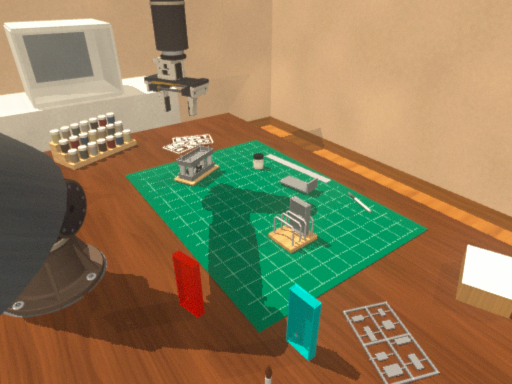

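Run:
```python
from h import *; import pickle
m,s=pickle.load(open('w22.pkl','rb')); t=cv2.imread('pics/w22.png')
print(toplane(m,[[222.5,37],[286,37],[287,185],[226,185]],.087).round(4), toplane(m,[[222.5,37],[286,37],[287,185],[226,185]],.087).mean(0))
a=cv2.imread('pics/side0.png').astype(int);b=cv2.imread('pics/s22f.png').astype(int)
for n,(y0,y1,x0,x1) in dict(deckjar=(150,195,250,320),short=(200,222,300,312)).items(): print(n,np.abs(a-b)[y0:y1,x0:x1].mean())
from plant import *
print(get_state()['time_s']); close_job()
```

```text
[[0.575  0.3233 0.087 ]
 [0.6009 0.2716 0.087 ]
 [0.4791 0.2059 0.087 ]
 [0.4515 0.2612 0.087 ]] [0.52662405 0.26550069 0.087     ]
deckjar 5.786772486772486
short 8.483585858585858
33.8333
the job is handed in; nothing more can be done
```

I took the long tray with the holes out of the rack and laid it flat on the mat, open side up. Then I let go, picked it up level by its middle and lowered it onto the tier stand. The job was handed in at 33.8 s.

**Last checks**
- **Seating:** the wrist and side pictures show all four posts up through the corner holes and the tray level on the sleeves. It met the sleeves gently at about 4.5 N, with the tray's underside at about z = 0.069 m. The tray centre reads (0.527, 0.2655), against a stand centre of (0.527, 0.2674).
- **Release:** the gripper is open and well clear, touching nothing. The highest contact force I saw was about 16 N, when the tray and fingertips met the mat while I was laying it down.
- **Other things:** the short tray, the deck and the jar look unmoved in the pictures. I only compared images for this and did not measure their positions again.

**What failed or disagreed**
- **Fingertip position:** the fingertips turned out to be about 3 mm behind the TCP, not 19 mm ahead of it. Because of that, the first grasp closed above the tray without touching it, and I redid it lower.
- **Alignment over the posts:** the first estimate was about 1.6 mm off across and 1.2 mm off along the stand. I corrected this from the wrist picture of the holes against the post tips.
- **Tray centre:** the last reading differs from the stand centre by about 2 mm. That is within the calibration accuracy and the play in the holes.

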